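Release the transport lock of a bench spectrometer and close its service well

TASK

The spectrometer has been carried to its new bench: release its transport lock. Push the sprung lock cap in the service well down against its spring, twist it anticlockwise until it comes free, lift it out and set it down in the empty compartment of the accessories tray; then close the well with its white cover, hooking the two tabs under the front lip at a tilt and swinging it down until it lies flush. Do not force the cap round past its catch, do not drop it or the cover, and leave undisturbed the glassware and other things standing about.

Things in the scene. Friction and masses are not known exactly. Their poses are not given: they have to be found in the camera images.
- spectrometer: Fixed white and grey bench instrument, a box 280 (its x) x 240 (y) x 110 mm high; origin at the centre of its underside, z up. Its front, with a black fascia and display, faces its own -x. The top panel is flat, 110 mm above the bench; a lid 14 mm high stands on its rear part (x from 28 to 128 mm), with a small box on it.
- well (a point): Centre of the mouth of the service well in the top panel, level with the panel's top; axes as the spectrometer's. The mouth is 100 (x) x 112 mm (y). Ledges 8 mm wide at both sides and at the rear, 10 mm below the panel, carry the cover. The well's floor is 26 mm below the panel; the lock's round socket is in the floor, on this point's vertical axis.
- lip (a point): Middle of the well's front edge, level with the panel's top (at x = -50 mm from the point well); axes as the spectrometer's. Here the panel is a lip 4 mm thick that ends at this edge; under it a pocket reaches 17 mm forward (to -x) for the cover's tabs.
- lock_center (a point): Half-way up the lock cap, 28 mm above its underside, on its axis (z, up). Aluminium stem 28 mm in diameter, 0 to 22 mm up, with two lugs along the cap's x (45 mm over their ends, 7 mm wide, 3 to 8 mm up); knurled black flange 46 mm in diameter, 22 to 28 mm up; grey finger bar above it. About 70 g. At the start it is locked, this point 11 mm below the panel, the cap's x along the spectrometer's x.
- lock_bar (a point): Middle of the lock cap's finger bar, 14 mm above the point lock_center; axes as the cap's. The bar is 44 mm long (cap's x), 12 mm wide (cap's y) and 28 mm high; when locked its top is 17 mm above the panel.
- plunger (a joint): Sprung plunger under the stem (m): 0 with the cap locked, less when pushed down, up to +0.009 when the cap is free. It presses the cap up with 6 N at 0, 600 N/m. Push the cap at least 5 mm down to clear its catch (7 is good, 9 the limit), turn it 60 degrees anticlockwise seen from above (a stop lies 6 degrees beyond), and it comes up 9 mm past its locked height; then lift it straight out.
- cover_center (a point): The loose white well cover, flat on the bench, tabs at the bottom; the point is on its vertical centre line, 17 mm above its underside. Plate 96 (its x) x 107 (its y) x 10 mm. A finger bar stands on its centre: 54 mm long (along y), 12 mm wide (x), 24 mm high, its top 34 mm above the underside. About 100 g. Seated, its axes are the well's, its top is level with the panel and this point 7 mm above the point well.
- cover_tabs (a point): Midway between the tips of the cover's two tabs, 2 mm above its underside and 57 mm to -x of its centre line; axes as the cover's. The tabs stick out 9 mm from the plate's -x edge, each 22 mm wide, at y = -30 and +30 mm, 4 mm thick from the underside up. Seated, the tabs lie under the lip, with 2 mm of play in front of and behind the plate and 2.5 mm at each side.
- tray: Fixed grey accessories tray, 180 (its x) x 120 x 32 mm high, open above, walls and floor 4 mm thick, a wall across its middle; origin at the centre of its underside. The half at its -x holds a hex key and a small cartridge, the half at its +x is empty.
- tray_free (a point): Centre of the inner floor of the tray's empty compartment, axes as the tray's; the compartment measures 84 (x) x 112 mm (y) and 28 mm deep.
- reagent: Bystander: amber bottle, 70 mm in diameter, 150 mm high; origin at the centre of its underside.
- washbottle: Bystander: white wash bottle, 66 mm in diameter, 175 mm high with its spout; origin at the centre of its underside.
- beaker: Bystander: glass beaker, 72 mm in diameter, 90 mm high; origin at the centre of its underside.
- flask: Bystander: conical glass flask, 76 mm in diameter, 112 mm high; origin at the centre of its underside.
- mortar: Bystander: white mortar bowl, 84 mm in diameter, 48 mm high; origin at the centre of its underside.
- cellbox: Bystander: clear box with grey lid, 46 x 46 x 33 mm, standing on the spectrometer's rear lid; origin at the centre of its underside.
- hexkey: Bystander: hex key, 66 mm long, lying in the tray's other compartment.
- cartridge: Bystander: aluminium cartridge, 32 mm in diameter, 42 mm high, standing in the tray's other compartment; origin at the centre of its underside.
Things that resemble listed ones, but are neither listed nor needed, are in the scene too. What is shaped like the part that bears cover_center but green is not meant. Of the things that look like the tray, take the one that is farthest from the robot's base at the start.

How it is judged:
On the way, in this order (a step that is already met when the one before it is completed fails the run):
1. the lock cap is pushed down clear of its catch (value of joint plunger below -0.0045 m).
2. the lock cap is lifted clear of its socket (z of lock_center in the frame of well above 0.025 m), for 0.1 s.
3. the lock cap is set down in the tray's empty compartment and released (x of lock_center in the frame of tray_free between -0.036 and 0.036 m and y of lock_center in the frame of tray_free between -0.052 and 0.052 m and z of lock_center in the frame of tray_free between -0.005 and 0.045 m and linear speed of lock below 0.03 m/s and contact force between the fingers and lock below 0.1 N), for 0.2 s.
4. the cover's tabs are under the front lip while the cover is still tilted (angle between cover_center's own z axis and vertical above 0.08 rad and x of cover_tabs in the frame of lip between -0.02 and -0.001 m and y of cover_tabs in the frame of lip between -0.008 and 0.008 m and z of cover_tabs in the frame of lip between -0.025 and -0.005 m).
At the end, for the whole second after the job is handed in: Cap released, at rest in the tray's empty compartment: centre within 36 mm (x), 52 mm (y) of its centre, under 45 mm above its floor. Cover released, at rest in the well: within 4 mm of its place in x and y, top level with the panel within 2.5 mm, tilt under 0.035 rad, turned under 0.08 rad (all of step 3 and x of cover_center in the frame of well between -0.004 and 0.004 m and y of cover_center in the frame of well between -0.004 and 0.004 m and z of cover_center in the frame of well between 0.0045 and 0.0095 m and angle between cover_center's own z axis and vertical below 0.035 rad and angle between the x axis of cover_center and the x axis of well, either way round below 0.08 rad and linear speed of cover below 0.02 m/s and contact force between the fingers and cover below 0.1 N); the robot touches nothing.
It fails at once if the lock cap is forced round past its catch without being pushed down (angle between the x axis of lock_center and the x axis of well, either way round between 0.3 and 0.75 rad and z of lock_center in the frame of well between -0.0135 and -0.004 m and horizontal distance between lock_center and well below 0.02 m).
It fails at once if the lock cap falls freely (more than about 6 cm) (linear speed of lock above 1.1 m/s and contact force between the fingers and lock below 0.05 N).
It fails at once if the cover falls freely (more than about 6 cm) (linear speed of cover above 1.1 m/s and contact force between the fingers and cover below 0.05 N).
It fails at once if a bystander is moved by more than 25 mm (distance of any of reagent, washbottle, beaker, flask, mortar, cellbox, hexkey, cartridge from where it was at the start of the episode above 0.025 m).
It fails at once if a standing bystander is tipped over (angle between any of reagent, washbottle, beaker, flask, mortar, cellbox's own z axis and vertical above 0.35 rad).
It also fails if it takes over 72 s, if anything falls off the work surface, if the arm or the gripper's body presses on something with over 40 N, if the wrist force passes 120 N, or if a joint passes its speed limit or range.

ROBOT

A 6-joint arm with a two-finger parallel gripper is mounted at the origin on the work surface. World frame = base frame: x ahead of the robot, y to its left, z up, the work surface at z = 0. Lengths are in m, angles in rad, forces in N, time in s.
With the tool pointing down it reaches from about 0.35 to 0.975 m from the base axis. Payload 4.9 kg.
Tool frame: the origin (TCP) lies at the very end of the fingers, on their centre line; the grasp point (between the pads) lies 19 mm behind it; y points along the fingers, z is the direction in which the jaws open and shut, and the axes are right-handed (so a half turn about y gives the same grasp; the last joint's range is limited). The gripper opens to 85 mm and grips with 20 to 120 N. Pads are 22 mm wide; open, the fingers measure 114 mm over their backs; the gripper's body (76 mm by 85 mm) begins 54 mm behind the grasp point. The pads swing forward as they close: fully open they stand 13 mm farther back than shut.
Start: joints at [1.03, 0.053, 1.613, -0, 1.476, -0.119], TCP at [0.256, 0.57, 0.231] pointing down, gripper open.
Joint ranges: [-3.01, 3.01], [-1.01, 2.22], [0.06, 2.58], [-1.02, 4.17], [0.09, 2.62], [-3.14, 3.14]. Speed limits (rad/s): [2.57, 2.57, 3.14, 3.14, 3.14, 3.14].

INTERFACE

Orientations are given as a rotation vector (axis times angle).
In Python, from station import monitor, viewer, ticket gives the robot as it stands.
- The arm moves only by the tool servo_tool, never from a script. Its argument "commands" is one flat list of numbers, 7 for each row, row after row: the turn, a rotation vector about the tool's x, y, z in rad, then the shift along the tool's x, y, z in cm, then the opening, from 0 (shut) to 1 (fully open). In form: [rx, ry, rz, dx, dy, dz, claw, rx, ry, rz, dx, dy, dz, claw, ...]. A call has 1 to 20 rows; each row shifts and turns the pose as measured when the row begins, along the tool's axes as they then stand; what a row does not reach is not made up. A row lasts 1/10 s, in which the tool goes at most 50 mm and 8.59 degrees, less where a joint would pass 70% of its speed; a pose out of reach is approached as far as the arm can. A call is refused whole if a number of a shift passes 5 or a number of a turn 0.15, either way. A call with a gripper value outside its range is refused whole. The fingers move at their own pace and stop on an object; "grip_force" is the grip in N (left out, the last holds). Time passes only in rows, so rows that do not move let the fingers close. It gives the time, the measured TCP pose, the force and the opening at its end, in the units of the state.
- monitor.get_obs(): the state, without advancing time (a new reading comes with each control period).
- viewer.get_image(name): name is "scene" or "top" or "wrist"; returns a dict with "frame" (420x560x3 uint8, red, green, blue), "depth" (420x560 float32, m along the optical axis (not along the pixel's ray), 0 where there is no reading), "camera_matrix" (3x3 intrinsics, pixels), "cam_to_world" (4x4, takes a point from camera to world coordinates). Camera axes: x right, y down, z forward; pixel columns grow to the right and rows downward; lengths in m; the calibration is good to about 2 mm. A picture is of the moment at which its call begins.
- ticket.finish_job(): hands the job in, once; it reports no verdict.
The state is a dict: "t": time; "q": joint angles; "dq": joint speeds; "effort": joint torques, N m; "tool_pos": TCP position; "tool_rot": TCP orientation; "contact_force": force on the tool from outside, world axes, zero at the start; "wrist_torque": the same for the moment, N m; "opening": finger opening in m.
Only numpy, scipy, OpenCV 4.12 (cv2) and the standard library are available. Lean on these libraries where they do the work, as an engineer would, in place of code of your own. Each camera call takes 0.05 s, during which the arm holds its last target.

## Working session

There is one attempt and no reset: what is moved stays moved. The work goes in short steps, Python scripts to look and compute and a tool call to move; the robot and the scene stay as the last step left them, time stands still between calls to the robot, and variables do not carry over. Pictures are saved under pics/ and viewed, and the job is handed in when it is done.

Besides the shell and the picture viewer there is one more tool, called after "Call:" as name(argument=value, ...) on one line, values as JSON. servo_tool: Moves the arm, as the interface text tells. Its arguments: {"type":"object","properties":{"commands":{"type":"array","items":{"type":"number"}},"grip_force":{"type":"number"}},"required":["commands"]}

```bash
ls; mkdir -p pics
python3 - <<'E'
from station import monitor, viewer
import cv2,numpy as np
print(monitor.get_obs())
for n in ["scene","top","wrist"]:
    r=viewer.get_image(n)
    cv2.imwrite(f"pics/{n}0.png",r["frame"][:,:,::-1])
    np.savez(f"pics/{n}0.npz",**r)
    print(n,r["camera_matrix"],r["cam_to_world"])
E
```

```text
pics
{'t': 0.0, 'q': array([ 1.03000909e+00,  5.34067031e-02,  1.61428265e+00, -4.93151949e-07,
        1.47597639e+00, -1.19008595e-01]), 'dq': array([-1.33713838e-03,  7.61394154e-04, -8.59841464e-05,  1.44026117e-03,
        1.47686876e-03,  5.55924516e-04]), 'effort': array([-2.30029109e-04, -3.93687665e+01, -3.70173991e+01,  2.47909085e-06,
        7.35634938e-03, -8.72301740e-06]), 'tool_pos': array([0.25555224, 0.56969589, 0.23003888]), 'tool_rot': array([-1.5473299 ,  0.33143906, -0.33037817]), 'contact_force': array([ 0.68595132, -0.0761814 , -0.32587177]), 'wrist_torque': array([0.01757682, 0.0301074 , 0.01287342]), 'opening': 0.08542432277194946}
scene [[393.17226864   0.         274.93042791]
 [  0.         393.17226864 214.08368099]
 [  0.           0.           1.        ]] [[-0.6929028   0.40369003 -0.59742788  1.07529156]
 [ 0.72102515  0.38459854 -0.57637375  0.60639378]
 [-0.00290645 -0.83013151 -0.55756007  0.65224744]
 [ 0.          0.          0.          1.        ]]
top [[382.54963472   0.         284.8836397 ]
 [  0.         382.54963472 212.85901257]
 [  0.           0.           1.        ]] [[ 0.00446776 -0.98450051  0.17532481  0.23597135]
 [-0.99998207 -0.0036993   0.00470964 -0.01395363]
 [-0.00398807 -0.17534271 -0.98449938  1.2291842 ]
 [ 0.          0.          0.          1.        ]]
wrist [[321.21950008   0.         277.18578445]
 [  0.         321.21950008 213.62734813]
 [  0.           0.           1.        ]] [[ 0.40963616  0.87707448  0.25087559  0.19194174]
 [ 0.91224159 -0.39273041 -0.11652516  0.59790928]
 [-0.00367477  0.27659207 -0.9609804   0.37380432]
 [ 0.          0.          0.          1.        ]]
```

View pics/top0.png

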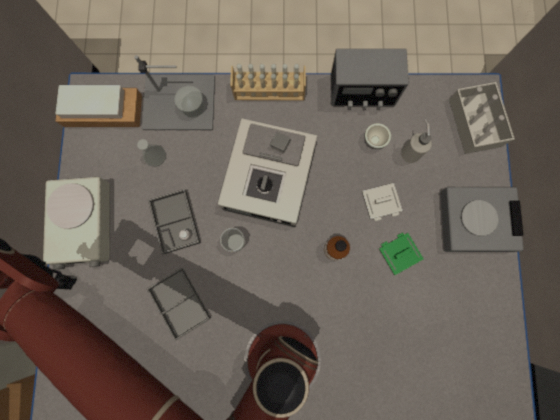

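View pics/scene0.png

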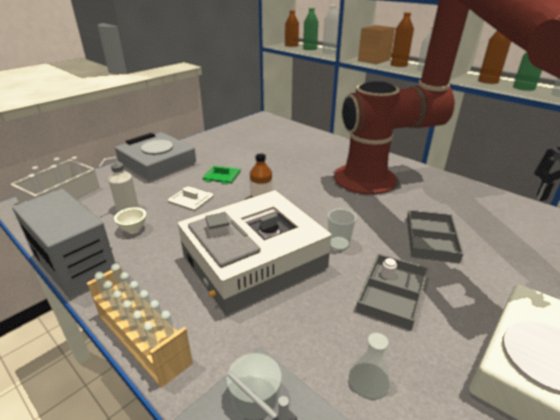

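View pics/wrist0.png

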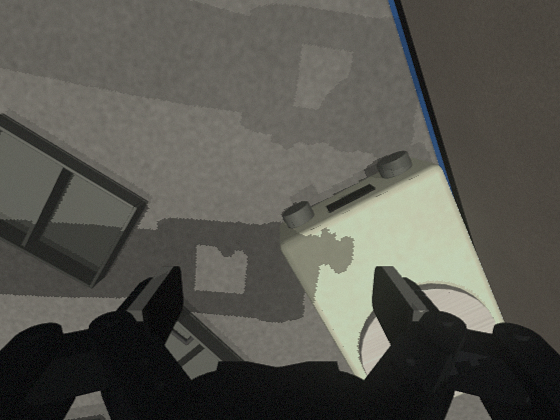

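```bash
cat > h.py <<'E'
import numpy as np,cv2
def cloud(r):
    K=r["camera_matrix"];T=r["cam_to_world"];d=r["depth"]
    v,u=np.mgrid[:d.shape[0],:d.shape[1]]
    p=np.stack([(u-K[0,2])/K[0,0]*d,(v-K[1,2])/K[1,1]*d,d],-1)
    w=p@T[:3,:3].T+T[:3,3]; w[d==0]=np.nan
    return w
def ray(r,u,v,z):
    K=r["camera_matrix"];T=r["cam_to_world"]
    d=T[:3,:3]@np.array([(u-K[0,2])/K[0,0],(v-K[1,2])/K[1,1],1]);o=T[:3,3]
    return o+d*(z-o[2])/d[2]
def proj(r,p):
    K=r["camera_matrix"];T=r["cam_to_world"]
    c=T[:3,:3].T@(np.asarray(p)-T[:3,3]); q=K@c; return q[:2]/q[2]
E
python3 - <<'E'
import numpy as np,cv2
from h import *
r=dict(np.load("pics/top0.npz")); w=cloud(r)
im=r["frame"][:,:,::-1]
def crop(a,b,c,d,n,s=4):
    cv2.imwrite(n,cv2.resize(im[b:d,a:c],None,fx=s,fy=s,interpolation=cv2.INTER_CUBIC))
crop(205,110,330,235,"pics/c_spec.png",4)
crop(350,170,430,280,"pics/c_cover.png",5)
crop(140,180,210,260,"pics/c_tray.png",6)
for (u,v) in [(230,190),(300,190),(264,183),(382,201),(375,192),(165,210),(250,175),(450,150)]: print(u,v,w[v,u])
# panel top
z=w[...,2]; m=(np.abs(z-0.11)<0.006); m[:110]=0;m[240:]=0;m[:,:210]=0;m[:,325:]=0
m=m.astype(np.uint8); cs,_=cv2.findContours(m,cv2.RETR_CCOMP,cv2.CHAIN_APPROX_NONE)
for c in sorted(cs,key=cv2.contourArea)[-4:]:
    print(cv2.contourArea(c),cv2.minAreaRect(c),cv2.boxPoints(cv2.minAreaRect(c)).tolist())
E
```

```text
230 190 [0.50441045 0.15663854 0.11013282]
300 190 [ 0.50538016 -0.05371415  0.10916955]
264 183 [0.52185823 0.0536678  0.12773765]
382 201 [ 0.48861127 -0.3179308   0.03289371]
375 192 [ 0.52330806 -0.30203193  0.01033908]
165 210 [0.46134698 0.38153287 0.00840869]
250 175 [0.55533383 0.09892476 0.09551087]
450 150 [ 0.67030569 -0.56009694  0.00261118]
2.0 ((242.00001525878906, 126.0), (1.4142134189605713, 1.4142134189605713), 45.0) [[241.00001525878906, 126.0], [242.00001525878906, 125.0], [243.00001525878906, 126.0], [242.00001525878906, 127.0]]
1234.5 ((263.1470947265625, 182.9117889404297), (39.53330612182617, 34.19752502441406), 14.03624439239502) [[239.8235626220703, 194.70591735839844], [248.11769104003906, 161.52943420410156], [286.47064208984375, 171.11766052246094], [278.176513671875, 204.2941436767578]]
1909.5 ((272.7269287109375, 143.80157470703125), (61.078773498535156, 33.95235061645508), 12.804265022277832) [[239.1846923828125, 153.58743286132812], [246.709228515625, 120.4793701171875], [306.2691650390625, 134.01571655273438], [298.74462890625, 167.123779296875]]
6897.5 ((266.5415954589844, 169.41000366210938), (80.12472534179688, 90.15975189208984), 13.495734214782715) [[217.06504821777344, 203.8956298828125], [238.1058807373047, 116.22543334960938], [316.01812744140625, 134.92437744140625], [294.977294921875, 222.59457397460938]]
```

View pics/c_spec.png

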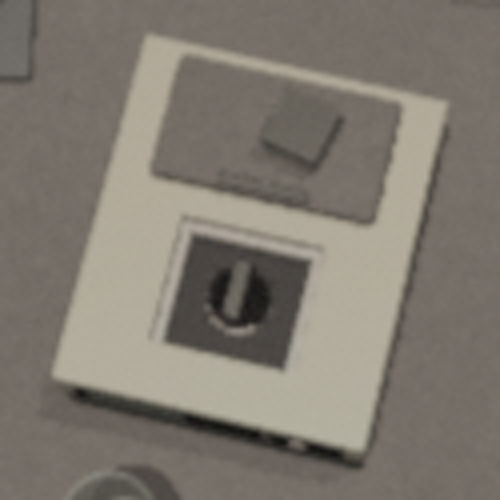

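View pics/c_cover.png

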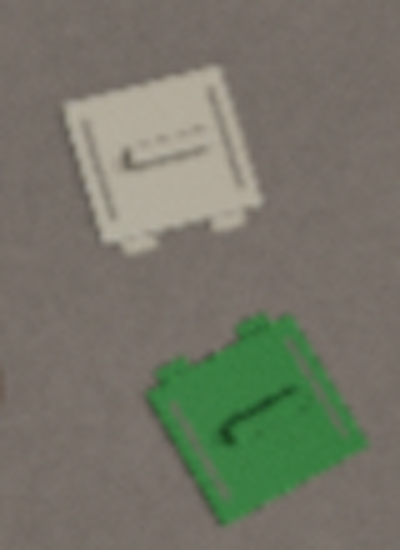

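View pics/c_tray.png

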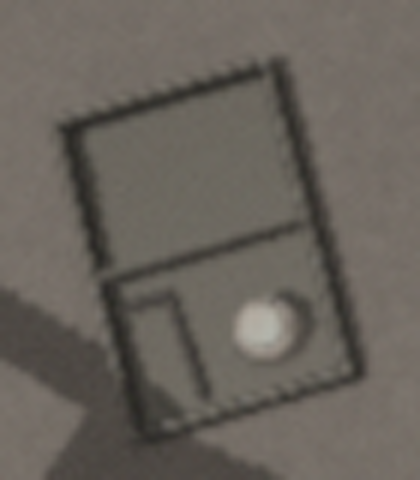

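```bash
cat > m.py <<'E'
import numpy as np,cv2
from h import *
r=dict(np.load("pics/top0.npz")); w=cloud(r); z=w[...,2]
def rect(mask,zp,box):
    a,b,c,d=box; m=np.zeros(mask.shape,np.uint8); m[b:d,a:c]=mask[b:d,a:c]
    cs,_=cv2.findContours(m,cv2.RETR_EXTERNAL,cv2.CHAIN_APPROX_NONE)
    c=max(cs,key=cv2.contourArea)[:,0]
    P=np.array([ray(r,u,v,zp)[:2] for u,v in c],np.float32)
    q=cv2.minAreaRect(P*1000); print(q, len(P)); return P
print("panel");rect((abs(z-.115)<.02)|(z>.09),.11,(210,110,325,240))
print("well")
m=(z<0.105)&(w[...,0]>.43); 
mm=np.zeros(z.shape,np.uint8); mm[155:215,235:295]=(z<.105)[155:215,235:295]
cs,_=cv2.findContours(mm,cv2.RETR_CCOMP,cv2.CHAIN_APPROX_NONE)
c=max(cs,key=cv2.contourArea)[:,0];P=np.array([ray(r,u,v,.11)[:2] for u,v in c],np.float32);print(cv2.minAreaRect(P*1000))
b=(z>.118)&(z<.135); b2=np.zeros_like(b);b2[170:197,250:280]=b[170:197,250:280]
P=w[b2];print("bar",P.mean(0),len(P),P[:,2].max()); print(cv2.minAreaRect((P[:,:2]*1000).astype(np.float32)))
hsv=cv2.cvtColor(r["frame"],cv2.COLOR_RGB2HSV)
print("cover");rect((z>.005)&(z<.06)&~((hsv[...,1]>100)),.010,(355,175,410,222))
b=(z>.025)&(z<.05);b2=np.zeros_like(b);b2[180:220,360:405]=b[180:220,360:405];P=w[b2];print(P.mean(0),len(P),cv2.minAreaRect((P[:,:2]*1000).astype(np.float32)))
print("tray");rect((z>.012)&(z<.06),.032,(145,185,205,256))
E
python3 m.py
```

```text
panel
((568.4130859375, 45.65746307373047), (240.9697723388672, 286.02227783203125), 76.6387710571289) 326
well
((527.09423828125, 56.95507049560547), (113.00562286376953, 100.14386749267578), 76.66920471191406)
bar [0.52675158 0.05561362 0.12634404] 61 0.1316371982557618
((527.2612915039062, 55.54686737060547), (11.818224906921387, 43.38714599609375), 76.89125061035156)
cover
((495.301025390625, -323.6510009765625), (107.0482177734375, 111.10330200195312), 16.4085750579834) 127
[ 0.49572878 -0.32113724  0.03437224] 69 ((495.9798278808594, -321.995849609375), (12.254335403442383, 53.561363220214844), 14.390079498291016)
tray
((423.86181640625, 346.0015563964844), (183.08877563476562, 123.41854095458984), 17.368602752685547) 179
```

```bash
cat >> h.py <<'E'
from scipy.spatial.transform import Rotation as Ro
def Rt(jaw,tilt=0):
    "jaw angle (world) of tool z; y down; tilt about tool x"
    z=np.array([np.cos(jaw),np.sin(jaw),0]);y=np.array([0,0,-1.]);x=np.cross(y,z)
    return np.stack([x,y,z],1)@Ro.from_rotvec([tilt,0,0]).as_matrix()
def plan(pos,jaw,tilt=0):
    from station import monitor
    o=monitor.get_obs(); R=Ro.from_rotvec(o["tool_rot"]).as_matrix()
    rv=Ro.from_matrix(R.T@Rt(jaw,tilt)).as_rotvec(); d=R.T@(np.array(pos)-o["tool_pos"])*100
    print("t %.2f pos"%o["t"],o["tool_pos"].round(4),"q6 %.2f"%o["q"][5],"open %.4f"%o["opening"],"F",o["contact_force"].round(1),"T",o["wrist_torque"].round(2))
    print("R",R.round(3).tolist())
    print("jaw %.4f"%np.arctan2(R[1,2],R[0,2]),"tiltvec",(R[:,1]).round(4))
    print("turn",rv.round(4),"shift cm",d.round(3),"world d mm",((np.array(pos)-o["tool_pos"])*1000).round(1))
E
python3 - <<'E'
from h import *
r=dict(np.load("pics/top0.npz")); w=cloud(r)
for u,v in [(232,240),(152,153),(337,247),(420,143),(377,136)]: print(w[v,u].round(3))
plan([.527-.06,.056,.30],-.233-np.pi/2)
plan([.527-.06,.056,.30],-.233+np.pi/2)
E
```

```text
[0.365 0.162 0.002]
[0.638 0.419 0.057]
[ 0.331 -0.156  0.153]
[ 0.649 -0.417  0.124]
[ 0.716 -0.316  0.01 ]
t 0.15 pos [0.2556 0.5698 0.2303] q6 -0.12 open 0.0852 F [ 0.3 -0.4  0.3] T [-0.02  0.    0.02]
R [[0.912, -0.001, 0.409], [-0.409, -0.001, 0.912], [-0.0, -1.0, -0.002]]
jaw 1.1490 tiltvec [-8.0e-04 -1.4e-03 -1.0e+00]
turn [5.0000e-04 2.9528e+00 2.4000e-03] shift cm [ 40.317  -6.914 -38.235] world d mm [ 211.4 -513.8   69.7]
t 0.15 pos [0.2556 0.5698 0.2303] q6 -0.12 open 0.0852 F [ 0.3 -0.4  0.3] T [-0.02  0.    0.02]
R [[0.912, -0.001, 0.409], [-0.409, -0.001, 0.912], [-0.0, -1.0, -0.002]]
jaw 1.1490 tiltvec [-8.0e-04 -1.4e-03 -1.0e+00]
turn [ 0.0016 -0.1888 -0.0003] shift cm [ 40.317  -6.914 -38.235] world d mm [ 211.4 -513.8   69.7]
```

Call:
servo_tool(commands=[0, 0, 0, 3.6, -0.5, -3.0, 0.5, 0, 0, 0, 3.6, -0.5, -3.0, 0.5, 0, 0, 0, 3.6, -0.5, -3.0, 0.5, 0, 0, 0, 3.6, -0.5, -3.0, 0.5, 0, 0, 0, 3.6, -0.5, -3.0, 0.5, 0, 0, 0, 3.6, -0.5, -3.0, 0.5, 0, 0, 0, 3.6, -0.5, -3.0, 0.5, 0, 0, 0, 3.6, -0.5, -3.0, 0.5, 0, 0, 0, 3.6, -0.5, -3.0, 0.5, 0, 0, 0, 3.6, -0.5, -3.0, 0.5, 0, -0.1, 0, 3.6, -0.5, -3.0, 0.5, 0, -0.1, 0, 1.8, 0, -1.5, 0.5, 0, 0, 0, 0, 0, 0, 0.5])

```text
t: 1.45
tool_pos: [0.5008, 0.0681, 0.2831]
tool_rot: [-1.571, 0.167, -0.163]
contact_force: [-0.1, 0.4, 0.1]
opening: 0.0428
```

Run:
```python
from h import *
plan([.51,.06,.28],-.233+np.pi/2)
```

```text
t 1.45 pos [0.5008 0.0681 0.2831] q6 -1.37 open 0.0428 F [-0.1  0.4  0.1] T [-0.04  0.01  0.03]
R [[0.978, -0.004, 0.208], [-0.208, -0.007, 0.978], [-0.002, -1.0, -0.007]]
jaw 1.3608 tiltvec [-0.0036 -0.0066 -1.    ]
turn [ 0.0072  0.023  -0.002 ] shift cm [ 1.073  0.308 -0.6  ] world d mm [ 9.2 -8.1 -3.1]
```

Call:
servo_tool(commands=[0.0, 0.02, 0, 1.0, 0.3, -0.6, 0.5, 0, 0, 0, 0, 0, 0, 0.5])

```text
t: 1.65
tool_pos: [0.5093, 0.06, 0.2792]
tool_rot: [-1.57, 0.187, -0.181]
contact_force: [-0.4, 0.8, 0.4]
opening: 0.0428
```

Run:
```python
from h import *
from station import viewer
r=viewer.get_image("wrist");np.savez("pics/w1.npz",**r);cv2.imwrite("pics/w1.png",r["frame"][:,:,::-1])
plan([.51,.06,.28],-.233+np.pi/2)
w=cloud(r)
for u,v in [(280,200),(200,100)]: print(w[v,u])
```

```text
t 1.70 pos [0.509  0.0606 0.2795] q6 -1.36 open 0.0427 F [0.  0.8 0.1] T [-0.    0.03 -0.04]
R [[0.973, -0.005, 0.231], [-0.231, -0.006, 0.973], [-0.003, -1.0, -0.006]]
jaw 1.3379 tiltvec [-0.0046 -0.0056 -1.    ]
turn [ 0.0065  0.0001 -0.0032] shift cm [ 0.111 -0.048 -0.039] world d mm [ 1.  -0.6  0.5]
[0.51047362 0.06007523 0.12846449]
[ 0.39286653 -0.01441156  0.00101443]
```

View pics/w1.png

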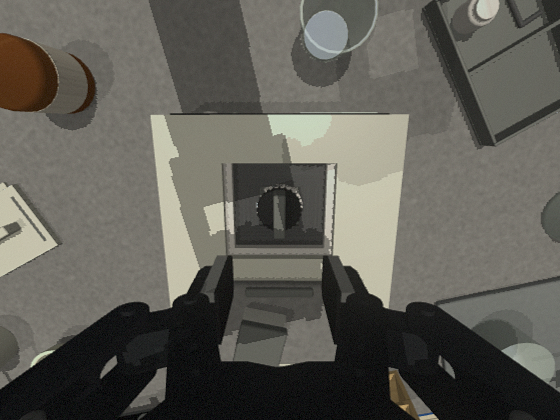

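```bash
cat > mw.py <<'E'
import sys
from h import *
r=dict(np.load(sys.argv[1])); w=cloud(r); z=w[...,2]
c,s=np.cos(-.233),np.sin(-.233)
p0=np.array([.527,.056])
L=(w[...,:2]-p0)@np.array([[c,-s],[s,c]])
near=(abs(L[...,0])<.08)&(abs(L[...,1])<.08)
print("panel z",np.median(z[near&(z>.1)&(z<.116)]))
b=near&(np.hypot(L[...,0],L[...,1])<.03)&(z>.122)&(z<.135)
b=cv2.morphologyEx(b.astype(np.uint8),cv2.MORPH_OPEN,np.ones((3,3)))
v,u=np.nonzero(b)
P=np.array([ray(r,a,bb,.127)[:2] for a,bb in zip(u,v)],np.float32); print("bar top z",np.median(z[b>0]),cv2.minAreaRect(P*1000))
# mouth: panel pixels edges along rays
K=cv2.cvtColor(r["frame"],cv2.COLOR_RGB2GRAY)
hole=(near&(z<.107)&(w[...,2]>.05)).astype(np.uint8)
cs,_=cv2.findContours(hole,cv2.RETR_EXTERNAL,cv2.CHAIN_APPROX_NONE)
k=max(cs,key=cv2.contourArea)[:,0]
Q=np.array([ray(r,a,bb,.11)[:2] for a,bb in k],np.float32);print("mouth",cv2.minAreaRect(Q*1000),cv2.boundingRect(k))
q=(Q-p0)@np.array([[c,-s],[s,c]])
for ax in (0,1):
  for sg in (-1,1):
    nom=(.05,.056)[ax]*sg
    m=(abs(q[:,ax]-nom)<.008)&(abs(q[:,1-ax])<.04)
    if m.sum()>8: 
        f=np.polyfit(q[m,1-ax],q[m,ax],1);print("axis",ax,"side",sg,"n",m.sum(),"off mm",1000*(np.polyval(f,0)),"slope",f[0])
E
python3 mw.py pics/w1.npz
```

```text
panel z 0.11074183611206032
bar top z 0.1277775534889704 ((526.3704833984375, 55.32248306274414), (11.730592727661133, 44.038082122802734), 76.6783447265625)
mouth ((526.7335815429688, 55.40672302246094), (111.21574401855469, 98.68780517578125), 76.62896728515625) (222, 163, 115, 95)
axis 0 side -1 n 83 off mm -49.45429953243722 slope 0.0008077650116393565
axis 0 side 1 n 76 off mm 48.23316676317618 slope 0.0018715924329837943
axis 1 side -1 n 76 off mm -55.644249566931016 slope 0.0009108932036341983
axis 1 side 1 n 77 off mm 54.26394664832476 slope -0.0010300690006288837
```

Call:
servo_tool(commands=[0.006, 0, -0.003, 1.8, 4.0, -0.1, 0.5, 0, 0, 0, 0, 4.0, 0, 0.5, 0, 0, 0, 0, 4.0, 0, 0.5, 0, 0, 0, 0, 1, 0, 0.5, 0, 0, 0, 0, 0, 0, 0.5])

```text
t: 2.2
tool_pos: [0.5272, 0.0608, 0.1488]
tool_rot: [-1.562, 0.174, -0.183]
contact_force: [-0.6, 0.2, -0.8]
opening: 0.043
```

Run:
```python
from h import *
plan([.5265,.0555,.103],-.233+np.pi/2)
```

```text
t 2.20 pos [0.5272 0.0608 0.1488] q6 -1.37 open 0.0430 F [-0.6  0.2 -0.8] T [-0.07 -0.03  0.01]
R [[0.974, 0.005, 0.225], [-0.225, 0.001, 0.974], [0.005, -1.0, 0.002]]
jaw 1.3435 tiltvec [ 0.0055  0.0011 -1.    ]
turn [-0.0024  0.0057  0.0051] shift cm [ 0.022  4.583 -0.541] world d mm [ -0.7  -5.3 -45.8]
```

Call:
servo_tool(commands=[0, 0.006, 0.004, 0, 1.5, -0.5, 0.5, 0, 0, 0, 0, 1.0, 0, 0.5, 0, 0, 0, 0, 0, 0, 0.5])

```text
t: 2.5
tool_pos: [0.5285, 0.0566, 0.1267]
tool_rot: [-1.56, 0.176, -0.188]
contact_force: [0.3, -0.4, 0.4]
opening: 0.0425
```

Run:
```python
from h import *
plan([.5265,.0555,.103],-.233+np.pi/2)
```

```text
t 2.50 pos [0.5285 0.0566 0.1267] q6 -1.37 open 0.0425 F [ 0.3 -0.4  0.4] T [-0.03 -0.05 -0.06]
R [[0.973, 0.008, 0.23], [-0.23, 0.002, 0.973], [0.008, -1.0, 0.004]]
jaw 1.3386 tiltvec [ 0.0082  0.002  -1.    ]
turn [-0.0038  0.0008  0.0075] shift cm [-0.19   2.372 -0.164] world d mm [ -2.   -1.1 -23.7]
```

Call:
servo_tool(commands=[-0.003, 0, 0.007, -0.2, 1.0, -0.15, 0.5, 0, 0, 0, 0, 1.0, 0, 0.5, 0, 0, 0, 0, 0.2, 0, 0.5, 0, 0, 0, 0, 0, 0, 0.5])

```text
t: 2.9
tool_pos: [0.5279, 0.0553, 0.1054]
tool_rot: [-1.562, 0.179, -0.186]
contact_force: [0.4, -0.3, -0.0]
opening: 0.0429
```

Run:
```python
from h import *
from station import viewer
r=viewer.get_image("wrist");np.savez("pics/w2.npz",**r);cv2.imwrite("pics/w2.png",r["frame"][:,:,::-1])
plan([.5265,.0555,.103],-.233+np.pi/2)
```

```text
t 2.95 pos [0.5279 0.0553 0.1055] q6 -1.37 open 0.0429 F [-0.8 -0.4  0.2] T [-0.01  0.02  0.05]
R [[0.973, 0.004, 0.231], [-0.231, 0.0, 0.973], [0.004, -1.0, 0.001]]
jaw 1.3381 tiltvec [ 4.4e-03  4.0e-04 -1.0e+00]
turn [-0.0014  0.0003  0.0042] shift cm [-0.143  0.247 -0.014] world d mm [-1.4  0.2 -2.5]
```

View pics/w2.png

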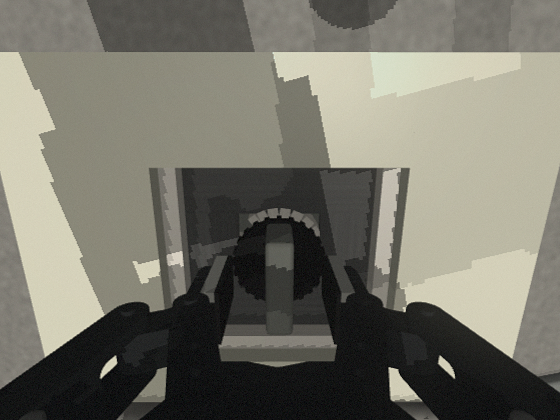

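The fingers straddle the bar (about pixel 280,280), centred. I'll close them.

Call:
servo_tool(commands=[-0.001, 0, 0.004, -0.14, 0.2, 0, 0.5, 0, 0, 0, 0, 0, 0, 0, 0, 0, 0, 0, 0, 0, 0, 0, 0, 0, 0, 0, 0, 0, 0, 0, 0, 0, 0, 0, 0, 0, 0, 0, 0, 0, 0, 0], grip_force=60)

```text
t: 3.55
tool_pos: [0.527, 0.0557, 0.1043]
tool_rot: [-1.562, 0.182, -0.184]
contact_force: [0.1, 0.8, -0.9]
opening: 0.011
```

Run:
```python
from h import *
plan([.5265,.0555,.103-.007],-.233+np.pi/2)
```

```text
t 3.55 pos [0.527  0.0557 0.1043] q6 -1.37 open 0.0110 F [ 0.1  0.8 -0.9] T [-0.03  0.    0.02]
R [[0.973, 0.001, 0.231], [-0.231, 0.0, 0.973], [0.001, -1.0, 0.001]]
jaw 1.3382 tiltvec [ 1.4e-03  4.0e-04 -1.0e+00]
turn [-0.0007  0.0004  0.0013] shift cm [-0.044  0.826 -0.036] world d mm [-0.5 -0.2 -8.3]
```

Call:
servo_tool(commands=[0, 0, 0, 0, 0.35, 0, 0, 0, 0, 0, 0, 0.3, 0, 0, 0, 0, 0, 0, 0, 0, 0])

```text
t: 3.85
tool_pos: [0.5274, 0.0557, 0.1005]
tool_rot: [-1.563, 0.182, -0.183]
contact_force: [-4.5, 0.3, 6.9]
opening: 0.0107
```

Run:
```python
from h import *
plan([.5265,.0555,.0972],-.233+np.pi/2)
```

```text
t 3.85 pos [0.5274 0.0557 0.1005] q6 -1.37 open 0.0107 F [-4.5  0.3  6.9] T [-0.05  0.74  0.03]
R [[0.973, 0.001, 0.23], [-0.23, 0.0, 0.973], [0.001, -1.0, 0.0]]
jaw 1.3384 tiltvec [ 9.e-04  2.e-04 -1.e+00]
turn [-0.0004  0.0006  0.0008] shift cm [-0.086  0.331 -0.045] world d mm [-0.9 -0.2 -3.3]
```

Call:
servo_tool(commands=[0, 0, 0, -0.08, 0.3, -0.02, 0, 0, 0, 0, 0, 0.15, 0, 0, 0, 0, 0, 0, 0, 0, 0])

```text
t: 4.15
tool_pos: [0.5278, 0.0557, 0.1002]
tool_rot: [-1.563, 0.181, -0.184]
contact_force: [-4.0, -0.4, 6.8]
opening: 0.0107
```

Run:
```python
from h import *
plan([.5265,.0555,.0972],-.233+np.pi/2)
```

```text
t 4.15 pos [0.5278 0.0557 0.1002] q6 -1.37 open 0.0107 F [-4.  -0.4  6.8] T [-0.04  0.7  -0.05]
R [[0.973, 0.002, 0.23], [-0.23, -0.0, 0.973], [0.002, -1.0, 0.0]]
jaw 1.3387 tiltvec [ 2.1e-03 -1.0e-04 -1.0e+00]
turn [-0.0004  0.0009  0.0021] shift cm [-0.125  0.298 -0.051] world d mm [-1.3 -0.2 -3. ]
```

Call:
servo_tool(commands=[0, 0, 0, -0.1, 0.4, 0, 0, 0, 0, 0, -0.1, 0.4, 0, 0])

```text
t: 4.35
tool_pos: [0.528, 0.0558, 0.0962]
tool_rot: [-1.564, 0.177, -0.187]
contact_force: [-3.4, -0.7, 10.2]
opening: 0.0109
```

Call:
servo_tool(commands=[0, 0, 0, -0.1, 0.4, 0, 0])

```text
t: 4.45
tool_pos: [0.5282, 0.0558, 0.0952]
tool_rot: [-1.564, 0.176, -0.188]
contact_force: [-9.4, 0.6, 23.6]
opening: 0.0108
```

Run:
```python
from h import *
plan([.5265,.0555,.0972],-.233+np.pi/2)
```

```text
t 4.45 pos [0.5282 0.0558 0.0952] q6 -1.37 open 0.0108 F [-9.4  0.6 23.6] T [-0.12  1.84 -0.  ]
R [[0.973, 0.008, 0.23], [-0.23, -0.002, 0.973], [0.008, -1.0, -0.0]]
jaw 1.3391 tiltvec [ 0.0076 -0.0019 -1.    ]
turn [0.0001 0.0014 0.0078] shift cm [-0.155 -0.201 -0.067] world d mm [-1.7 -0.3  2. ]
```

Call:
servo_tool(commands=[0, -0.08, 0.006, -0.1, 0.1, 0, 0, 0, -0.08, 0, -0.05, 0.15, 0, 0])

```text
t: 4.65
tool_pos: [0.5288, 0.0558, 0.0973]
tool_rot: [-1.572, 0.048, -0.056]
contact_force: [-4.4, -0.6, 8.2]
opening: 0.0111
```

Run:
```python
from h import *
plan([.5265,.0555,.0972],-.233+np.pi/2)
```

```text
t 4.65 pos [0.5288 0.0558 0.0973] q6 -1.54 open 0.0111 F [-4.4 -0.6  8.2] T [-0.09  1.02 -0.1 ]
R [[0.998, 0.005, 0.066], [-0.066, -0.002, 0.998], [0.005, -1.0, -0.001]]
jaw 1.5044 tiltvec [ 0.0052 -0.0015 -1.    ]
turn [0.0007 0.1666 0.0054] shift cm [-0.226  0.014 -0.048] world d mm [-2.3 -0.3 -0.1]
```

Call:
servo_tool(commands=[0, -0.08, 0.006, -0.2, 0.2, 0, 0, 0, -0.08, 0, -0.2, 0.2, -0.02, 0])

```text
t: 4.85
tool_pos: [0.5285, 0.0558, 0.0982]
tool_rot: [-1.571, -0.085, 0.073]
contact_force: [-0.9, 1.3, 7.8]
opening: 0.0109
```

Run:
```python
from h import *
plan([.5265,.0555,.0972],-.233+np.pi/2)
```

```text
t 4.85 pos [0.5285 0.0558 0.0982] q6 -1.71 open 0.0109 F [-0.9  1.3  7.8] T [ 0.19  0.19 -0.03]
R [[0.995, 0.008, -0.1], [0.1, -0.001, 0.995], [0.008, -1.0, -0.002]]
jaw 1.6709 tiltvec [ 0.0077 -0.0011 -1.    ]
turn [0.0006 0.3331 0.0078] shift cm [-0.206  0.101 -0.007] world d mm [-2.  -0.3 -1. ]
```

Call:
servo_tool(commands=[0, -0.08, 0.006, -0.15, 0.3, 0, 0, 0, -0.08, 0, -0.15, 0.25, 0, 0])

```text
t: 5.05
tool_pos: [0.5286, 0.0556, 0.0975]
tool_rot: [-1.563, -0.216, 0.203]
contact_force: [-1.9, 1.4, 9.0]
opening: 0.0103
```

Call:
servo_tool(commands=[0, -0.08, 0.006, -0.15, 0.25, 0.03, 0, 0, -0.08, 0, -0.15, 0.25, 0.03, 0])

```text
t: 5.25
tool_pos: [0.5286, 0.0556, 0.0972]
tool_rot: [-1.548, -0.346, 0.333]
contact_force: [-2.2, 0.8, 8.8]
opening: 0.0107
```

Run:
```python
from h import *
plan([.5265,.0555,.0972],-.233+np.pi/2)
```

```text
t 5.25 pos [0.5286 0.0556 0.0972] q6 -2.04 open 0.0107 F [-2.2  0.8  8.8] T [ 0.17  0.55 -0.07]
R [[0.908, 0.009, -0.42], [0.42, -0.002, 0.908], [0.007, -1.0, -0.006]]
jaw 2.0038 tiltvec [ 0.0088 -0.0022 -1.    ]
turn [0.0031 0.666  0.0087] shift cm [-0.192  0.002  0.076] world d mm [-2.1 -0.1 -0. ]
```

Call:
servo_tool(commands=[0, -0.08, 0.006, -0.1, 0.25, 0.05, 0, 0, -0.08, 0, -0.1, 0.25, 0.05, 0, 0, -0.08, 0.0, -0.1, 0.25, 0.05, 0, 0, -0.08, 0, -0.1, 0.25, 0.05, 0])

```text
t: 5.65
tool_pos: [0.5286, 0.0558, 0.0961]
tool_rot: [-1.494, -0.607, 0.592]
contact_force: [-2.8, 1.7, 10.6]
opening: 0.0107
```

Run:
```python
from h import *
plan([.5265,.0555,.0972],-.233+np.pi/2)
```

```text
t 5.65 pos [0.5286 0.0558 0.0961] q6 -2.37 open 0.0107 F [-2.8  1.7 10.6] T [ 0.22  0.75 -0.06]
R [[0.721, 0.012, -0.693], [0.693, -0.003, 0.721], [0.006, -1.0, -0.011]]
jaw 2.3367 tiltvec [ 0.0118 -0.0034 -0.9999]
turn [0.0067 0.9989 0.0109] shift cm [-0.175 -0.108  0.121] world d mm [-2.1 -0.3  1.1]
```

Call:
servo_tool(commands=[0, -0.05, 0.0, -0.1, 0.15, 0.1, 0, 0, -0.005, 0.005, 0, 0, 0, 0, 0, 0, 0, 0, -0.1, 0, 0, 0, 0, 0, 0, -0.3, 0, 0])

```text
t: 6.05
tool_pos: [0.5283, 0.0563, 0.1034]
tool_rot: [-1.483, -0.65, 0.64]
contact_force: [-2.2, 0.4, 3.0]
opening: 0.0111
```

Run:
```python
from h import *
plan([.5265,.0555,.1133],-.233+np.pi/2)
```

```text
t 6.05 pos [0.5283 0.0563 0.1034] q6 -2.42 open 0.0111 F [-2.2  0.4  3. ] T [ 0.04  0.43 -0.07]
R [[0.679, 0.009, -0.734], [0.734, -0.006, 0.679], [0.002, -1.0, -0.011]]
jaw 2.3947 tiltvec [ 0.0095 -0.006  -0.9999]
turn [0.0089 1.0569 0.0076] shift cm [-0.185 -0.989  0.068] world d mm [-1.8 -0.8  9.9]
```

Rotated 1.057 rad (60.6°), force easing. Lift gently.

Call:
servo_tool(commands=[0, 0, 0.0, 0, -0.5, 0, 0, 0, 0, 0, 0, -0.5, 0, 0, 0, 0, 0, 0, -0.5, 0, 0])

```text
t: 6.35
tool_pos: [0.528, 0.0565, 0.1186]
tool_rot: [-1.482, -0.649, 0.64]
contact_force: [1.3, -0.3, -1.1]
opening: 0.0108
```

Run:
```python
from h import *
plan([.5265,.0555,.1133],-.233+np.pi/2)
```

```text
t 6.35 pos [0.528  0.0565 0.1186] q6 -2.42 open 0.0108 F [ 1.3 -0.3 -1.1] T [0.05 0.04 0.04]
R [[0.679, 0.009, -0.734], [0.734, -0.006, 0.679], [0.002, -1.0, -0.011]]
jaw 2.3946 tiltvec [ 0.0093 -0.0058 -0.9999]
turn [0.0087 1.0568 0.0075] shift cm [-0.174  0.525  0.049] world d mm [-1.5 -1.  -5.3]
```

Call:
servo_tool(commands=[0, 0, 0.0, 0, -1, 0, 0, 0, 0, 0, 0, -1, 0, 0, 0, 0, 0, 0, -1.5, 0, 0, 0, 0, 0, 0, -3, 0, 0, 0, 0, 0, 0, -3, 0, 0, 0, 0, 0, 0, -3, 0, 0, 0, 0, 0, 0, -1, 0, 0, 0, 0, 0, 0, 0, 0, 0])

```text
t: 7.15
tool_pos: [0.5266, 0.0572, 0.264]
tool_rot: [-1.484, -0.652, 0.637]
contact_force: [-0.3, -0.2, -1.5]
opening: 0.0107
```

Run:
```python
from h import *
from station import viewer
r=viewer.get_image("wrist");np.savez("pics/w3.npz",**r);cv2.imwrite("pics/w3.png",r["frame"][:,:,::-1])
plan([.468,.360,.25],.303+np.pi/2)
```

```text
t 7.20 pos [0.5264 0.0572 0.2633] q6 -2.42 open 0.0108 F [ 0.4  0.5 -0.4] T [ 0.03  0.03 -0.03]
R [[0.679, 0.012, -0.734], [0.734, -0.006, 0.679], [0.004, -1.0, -0.013]]
jaw 2.3946 tiltvec [ 0.0119 -0.0062 -0.9999]
turn [0.0117 0.5208 0.0068] shift cm [18.25   1.074 24.874] world d mm [-58.4 302.8 -13.3]
```

View pics/w3.png

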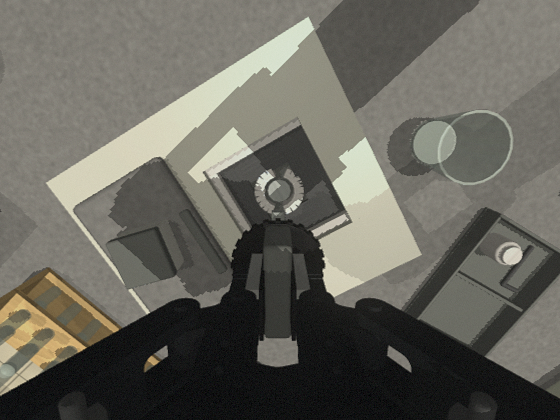

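Call:
servo_tool(commands=[0.01, 0, 0.006, 2.2, 0, 3.0, 0, 0, 0, 0, 2.3, 0, 3.2, 0, 0, 0, 0, 2.3, 0, 3.2, 0, 0, 0, 0, 2.3, 0, 3.2, 0, 0, 0, 0, 2.3, 0, 3.2, 0, 0, 0, 0, 2.3, 0, 3.2, 0, 0, 0, 0, 2.3, 0, 3.2, 0, 0, 0, 0, 1.5, 0, 2.2, 0, 0, 0, 0, 0, 0, 0, 0, 0, 0, 0, 0, 0, 0, 0])

```text
t: 8.2
tool_pos: [0.4566, 0.3583, 0.2386]
tool_rot: [-1.478, -0.614, 0.668]
contact_force: [0.5, 0.2, -0.7]
opening: 0.0108
```

Run:
```python
from h import *
from station import viewer
r=viewer.get_image("wrist");np.savez("pics/w4.npz",**r);cv2.imwrite("pics/w4.png",r["frame"][:,:,::-1])
r=viewer.get_image("top");np.savez("pics/t4.npz",**r);cv2.imwrite("pics/t4.png",r["frame"][:,:,::-1])
plan([.468,.360,.25],2.3946)
```

```text
t 8.30 pos [0.457  0.3576 0.239 ] q6 -1.85 open 0.0112 F [-0.1  0.  -1.4] T [ 0.05 -0.04  0.01]
R [[0.683, -0.029, -0.73], [0.73, -0.016, 0.683], [-0.032, -0.999, 0.01]]
jaw 2.3890 tiltvec [-0.0292 -0.0163 -0.9994]
turn [-0.0102 -0.0054 -0.0319] shift cm [ 0.891 -1.138 -0.623] world d mm [11.   2.4 11. ]
```

View pics/w4.png

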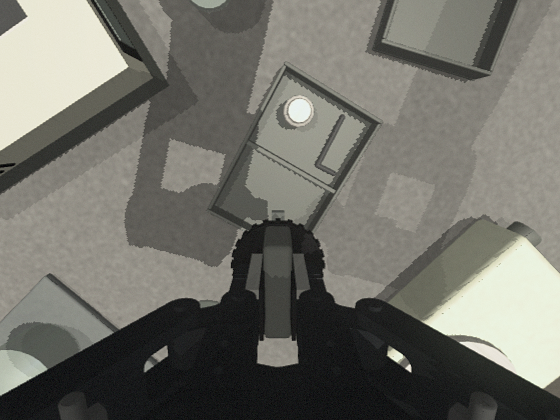

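Run:
```python
from h import *
r=dict(np.load("pics/w4.npz"))
P=[ray(r,u,v,.032)[:2] for u,v in [(286,66),(380,124),(249,143),(336,190),(211,209)]]
for p in P: print(p.round(4))
c=np.array([np.cos(.303),np.sin(.303)])
mid=(P[2]+P[3])/2; print("divider mid",mid,"free centre",mid+c*.044, "edge yaw",np.arctan2(*(P[2]-P[0])[::-1]),np.linalg.norm(P[0]-P[1]))
```

```text
[0.3594 0.2688]
[0.3249 0.3785]
[0.44   0.2979]
[0.405  0.4005]
[0.5219 0.3207]
divider mid [0.42254403 0.34917181] free centre [0.46453964 0.36230075] edge yaw 0.345783824480088 0.1149903739318377
```

Call:
servo_tool(commands=[-0.01, 0, -0.03, 0.8, 0, -0.6, 0, 0, 0, 0, 0, 4, 0, 0, 0, 0, 0, 0, 4, 0, 0, 0, 0, 0, 0, 4, 0, 0, 0, 0, 0, 0, 3, 0, 0, 0, 0, 0, 0, 0, 0, 0, 0, 0, 0, 0, 0, 0, 0])

```text
t: 9.0
tool_pos: [0.4728, 0.3514, 0.087]
tool_rot: [-1.479, -0.634, 0.626]
contact_force: [-0.0, -0.4, -0.6]
opening: 0.0104
```

Run:
```python
from h import *
plan([.466,.361,.038],2.3946)
```

```text
t 9.00 pos [0.4728 0.3514 0.087 ] q6 -1.86 open 0.0104 F [-0.  -0.4 -0.6] T [ 0.01 -0.04 -0.05]
R [[0.692, 0.006, -0.721], [0.721, 0.0, 0.693], [0.004, -1.0, -0.004]]
jaw 2.3766 tiltvec [ 5.7e-03  3.0e-04 -1.0e+00]
turn [ 0.0039 -0.018   0.0042] shift cm [0.202 4.895 1.177] world d mm [ -6.8   9.6 -49. ]
```

Call:
servo_tool(commands=[0.004, -0.018, 0.004, 0.2, 2, 1.2, 0, 0, 0, 0, 0, 1.5, 0, 0, 0, 0, 0, 0, 0.8, 0, 0, 0, 0, 0, 0, 0.3, 0, 0, 0, 0, 0, 0, 0, 0, 0])

```text
t: 9.5
tool_pos: [0.4687, 0.3635, 0.043]
tool_rot: [-1.472, -0.651, 0.637]
contact_force: [0.9, 0.6, -0.7]
opening: 0.011
```

Run:
```python
from h import *
plan([.466,.361,.0375],2.3946)
```

```text
t 9.50 pos [0.4687 0.3635 0.043 ] q6 -1.86 open 0.0110 F [ 0.9  0.6 -0.7] T [-0.01  0.06 -0.02]
R [[0.679, 0.007, -0.734], [0.734, 0.005, 0.679], [0.009, -1.0, -0.002]]
jaw 2.3955 tiltvec [ 0.0075  0.0048 -1.    ]
turn [0.0022 0.0009 0.0086] shift cm [-0.372  0.552  0.031] world d mm [-2.7 -2.5 -5.5]
```

Call:
servo_tool(commands=[0, 0, 0.008, -0.3, 0.3, 0, 0, 0, 0, 0, 0, 0.3, 0, 0, 0, 0, 0, 0, 0.1, 0, 0])

```text
t: 9.8
tool_pos: [0.4676, 0.3618, 0.0372]
tool_rot: [-1.475, -0.647, 0.642]
contact_force: [-2.7, -0.8, 3.1]
opening: 0.0104
```

Run:
```python
from h import *
plan([.466,.361,.0375],2.3946)
```

```text
t 9.80 pos [0.4676 0.3618 0.0372] q6 -1.86 open 0.0104 F [-2.7 -0.8  3.1] T [-0.14  0.34  0.04]
R [[0.679, 0.004, -0.734], [0.734, -0.0, 0.679], [0.002, -1.0, -0.003]]
jaw 2.3956 tiltvec [ 3.8e-03 -3.0e-04 -1.0e+00]
turn [0.003  0.001  0.0024] shift cm [-0.167 -0.027  0.062] world d mm [-1.6 -0.8  0.3]
```

Floor contact (3 N). Release and lift.

Call:
servo_tool(commands=[0, 0, 0, 0, 0, 0, 0.35, 0, 0, 0, 0, 0, 0, 0.35, 0, 0, 0, 0, 0, 0, 0.35, 0, 0, 0, 0, 0, 0, 0.35, 0, 0, 0, 0, -1.0, 0, 0.35, 0, 0, 0, 0, -2.0, 0, 0.35, 0, 0, 0, 0, -4.0, 0, 0.35, 0, 0, 0, 0, -4.0, 0, 0.35, 0, 0, 0, 0, -4.5, 0, 0.35, 0, 0, 0, 0, -4.5, 0, 0.35, 0, 0, 0, 0, 0, 0, 0.5])

```text
t: 10.9
tool_pos: [0.4664, 0.3615, 0.2491]
tool_rot: [-1.475, -0.648, 0.64]
contact_force: [-0.1, 0.3, 0.3]
opening: 0.0419
```

Run:
```python
from h import *
from station import viewer
r=viewer.get_image("wrist");np.savez("pics/w5.npz",**r);cv2.imwrite("pics/w5.png",r["frame"][:,:,::-1])
plan([.47,-.30,.28],.26)
plan([.47,-.30,.28],.26+np.pi)
```

```text
t 10.95 pos [0.4654 0.3608 0.2458] q6 -1.86 open 0.0425 F [ 0.2  0.3 -0. ] T [-0.02 -0.02 -0.02]
R [[0.679, 0.001, -0.734], [0.734, -0.002, 0.679], [-0.001, -1.0, -0.002]]
jaw 2.3953 tiltvec [ 0.0012 -0.002  -1.    ]
turn [2.0000e-03 2.1353e+00 2.0000e-03] shift cm [-48.208  -3.292 -45.211] world d mm [   4.6 -660.8   34.2]
t 10.95 pos [0.4654 0.3608 0.2458] q6 -1.86 open 0.0425 F [ 0.2  0.3 -0. ] T [-0.02 -0.02 -0.02]
R [[0.679, 0.001, -0.734], [0.734, -0.002, 0.679], [-0.001, -1.0, -0.002]]
jaw 2.3953 tiltvec [ 0.0012 -0.002  -1.    ]
turn [ 0.0017 -1.0062 -0.0017] shift cm [-48.208  -3.292 -45.211] world d mm [   4.6 -660.8   34.2]
```

View pics/w5.png

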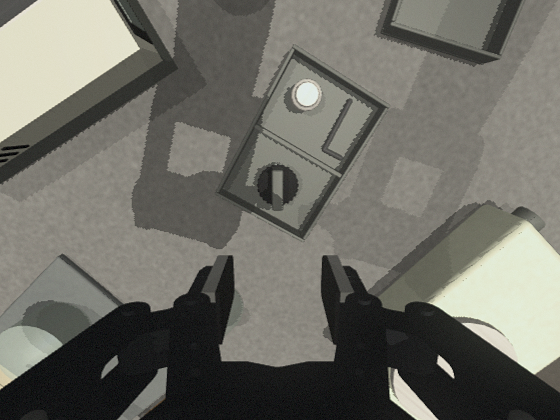

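Call:
servo_tool(commands=[0, 0.145, 0, 0, -0.3, 0, 0.5, 0, 0.145, 0, 0, -0.3, 0, 0.5, 0, 0.145, 0, 0, -0.3, 0, 0.5, 0, 0.145, 0, 0, -0.3, 0, 0.5, 0, 0.145, 0, 0, -0.3, 0, 0.5, 0, 0.145, 0, 0, -0.3, 0, 0.5, 0, 0.145, 0, 0, -0.3, 0, 0.5, 0, 0.145, 0, 0, -0.3, 0, 0.5, 0, 0.145, 0, 0, -0.3, 0, 0.5, 0, 0.145, 0, 0, -0.3, 0, 0.5, 0, 0.145, 0, 0, -0.3, 0, 0.5, 0, 0.145, 0, 0, 0, 0, 0.5, 0, 0.145, 0, 0, 0, 0, 0.5, 0, 0.145, 0, 0, 0, 0, 0.5, 0, 0.1, 0, 0, 0, 0, 0.5, 0, 0, 0, 0, 0, 0, 0.5])

```text
t: 12.55
tool_pos: [0.4563, 0.3555, 0.2606]
tool_rot: [-1.326, 1.08, -1.065]
contact_force: [-0.1, 0.2, -0.9]
opening: 0.0429
```

Run:
```python
from h import *
plan([.495,-.30,.28],.26)
```

```text
t 12.55 pos [0.4563 0.3555 0.2606] q6 0.34 open 0.0429 F [-0.1  0.2 -0.9] T [ 0.01 -0.08  0.02]
R [[0.19, -0.027, 0.981], [-0.982, -0.019, 0.189], [0.013, -0.999, -0.03]]
jaw 0.1904 tiltvec [-0.0269 -0.0186 -0.9995]
turn [ 0.0304 -0.0694  0.0121] shift cm [65.116 -0.829 -8.665] world d mm [  38.7 -655.5   19.4]
```

Call:
servo_tool(commands=[0.03, 0, 0.01, 4.4, -0.2, -0.6, 0.5, 0, 0, 0, 4.4, -0.2, -0.6, 0.5, 0, 0, 0, 4.4, -0.2, -0.6, 0.5, 0, 0, 0, 4.4, -0.2, -0.6, 0.5, 0, 0, 0, 4.4, -0.2, -0.6, 0.5, 0, 0, 0, 4.4, -0.2, -0.6, 0.5, 0, 0, 0, 4.4, -0.2, -0.6, 0.5, 0, 0, 0, 4.4, -0.2, -0.6, 0.5, 0, 0, 0, 4.4, -0.2, -0.6, 0.5, 0, 0, 0, 4.4, -0.2, -0.6, 0.5, 0, 0, 0, 4.4, -0.2, -0.6, 0.5, 0, 0, 0, 4.4, -0.2, -0.6, 0.5, 0, 0, 0, 4.4, -0.2, -0.6, 0.5, 0, 0, 0, 4.4, 0, -0.6, 0.5, 0, -0.05, 0, 0, 0, 0, 0.5, 0, 0, 0, 0, 0, 0, 0.5])

```text
t: 14.15
tool_pos: [0.4967, -0.2881, 0.2761]
tool_rot: [-1.342, 1.008, -0.988]
contact_force: [-0.2, -0.3, -0.2]
opening: 0.0427
```

Run:
```python
from h import *
from station import viewer
r=viewer.get_image("wrist");np.savez("pics/w6.npz",**r);cv2.imwrite("pics/w6.png",r["frame"][:,:,::-1])
plan([.495,-.30,.28],.26)
```

```text
t 14.20 pos [ 0.4966 -0.2878  0.2759] q6 -0.93 open 0.0432 F [-0.5 -0.7 -0.4] T [-0.01 -0.02 -0.02]
R [[0.281, -0.016, 0.959], [-0.96, -0.002, 0.281], [-0.003, -1.0, -0.016]]
jaw 0.2852 tiltvec [-0.0162 -0.0017 -0.9999]
turn [ 0.016   0.0252 -0.0027] shift cm [ 1.121 -0.409 -0.502] world d mm [ -1.6 -12.2   4.1]
```

View pics/w6.png

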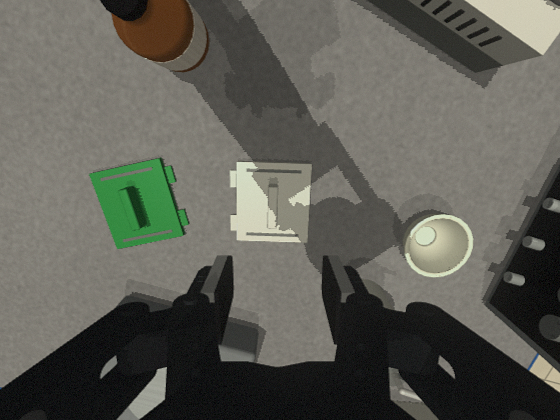

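```bash
cat > mc.py <<'E'
import sys
from h import *
r=dict(np.load(sys.argv[1])); w=cloud(r); z=w[...,2]
p=np.array([.4955,-.3215]); yaw=.26
c,s=np.cos(yaw),np.sin(yaw)
for it in range(2):
    L=(w[...,:2]-p)@np.array([[c,-s],[s,c]])
    near=(abs(L[...,0])<.075)&(abs(L[...,1])<.07)
    b=near&(z>.026)&(z<.045)&(np.hypot(L[...,0],L[...,1])<.035)
    v,u=np.nonzero(b);P=np.array([ray(r,a,k,.034)[:2] for a,k in zip(u,v)],np.float32)
    print("bar z",np.median(z[b]),"bench",np.median(z[near&(z<.004)]),"plate",np.median(z[near&(z>.006)&(z<.015)]),cv2.minAreaRect(P*1000))
m=(near&(z>.005)&(z<.05)).astype(np.uint8);m=cv2.morphologyEx(m,cv2.MORPH_OPEN,np.ones((3,3)))
cs,_=cv2.findContours(m,cv2.RETR_EXTERNAL,cv2.CHAIN_APPROX_NONE);k=max(cs,key=cv2.contourArea)[:,0]
Q=np.array([ray(r,a,bb,.01)[:2] for a,bb in k],np.float32);print("plate",cv2.minAreaRect(Q*1000))
q=(Q-p)@np.array([[c,-s],[s,c]])
for ax in (0,1):
  for sg in (-1,1):
    nom=(.048,.0535)[ax]*sg
    mm=(abs(q[:,ax]-nom)<.006)&(abs(q[:,1-ax])<.04)
    if mm.sum()>8:
        f=np.polyfit(q[mm,1-ax],q[mm,ax],1);print(ax,sg,mm.sum(),"off",1000*f[1],"slope",f[0])
E
python3 mc.py pics/w6.npz
```

```text
bar z 0.03496928907877164 bench 0.0011484255323830905 plate 0.011143798116203751 ((496.41204833984375, -322.3482666015625), (11.237157821655273, 55.26715087890625), 15.91212272644043)
bar z 0.03496928907877164 bench 0.0011484255323830905 plate 0.011143798116203751 ((496.41204833984375, -322.3482666015625), (11.237157821655273, 55.26715087890625), 15.91212272644043)
plate ((495.3532409667969, -323.431884765625), (97.91543579101562, 107.57069396972656), 14.638016700744629)
0 -1 60 off -47.015941479294916 slope 0.017185326471436852
0 1 63 off 47.4749406177314 slope -0.0036828994234509257
1 -1 59 off -54.904325191518396 slope -0.002749550916694753
1 1 69 off 51.15489425514078 slope -7.979271791373802e-05
```

Call:
servo_tool(commands=[0.016, 0.025, -0.003, 3.3, 4.0, -1.2, 0.5, 0, 0, 0, 0, 4.0, 0, 0.5, 0, 0, 0, 0, 4.0, 0, 0.5, 0, 0, 0, 0, 4, 0, 0.5, 0, 0, 0, 0, 1, 0, 0.5, 0, 0, 0, 0, 0, 0, 0.5])

```text
t: 14.8
tool_pos: [0.4964, -0.317, 0.1072]
tool_rot: [-1.323, 1.005, -1.015]
contact_force: [0.4, 0.6, 0.6]
opening: 0.0427
```

Run:
```python
from h import *
plan([.4962,-.3228,.0125],.259)
```

```text
t 14.80 pos [ 0.4964 -0.317   0.1072] q6 -0.96 open 0.0427 F [0.4 0.6 0.6] T [-0.02  0.03  0.02]
R [[0.264, 0.005, 0.964], [-0.964, -0.003, 0.264], [0.005, -1.0, 0.004]]
jaw 0.2674 tiltvec [ 0.0053 -0.0034 -1.    ]
turn [-0.0042  0.0084  0.0047] shift cm [ 0.515  9.475 -0.211] world d mm [ -0.2  -5.8 -94.7]
```

Call:
servo_tool(commands=[-0.004, 0.008, 0.005, 0.5, 2.5, -0.2, 0.5, 0, 0, 0, 0, 2.5, 0, 0.5, 0, 0, 0, 0, 1.5, 0, 0.5, 0, 0, 0, 0, 0.5, 0, 0.5, 0, 0, 0, 0, 0, 0, 0.5])

```text
t: 15.3
tool_pos: [0.5028, -0.3252, 0.0468]
tool_rot: [-1.323, 0.999, -1.027]
contact_force: [-0.1, 0.5, 0.4]
opening: 0.0429
```

```bash
python3 - <<'E'
from h import *
from station import viewer
r=viewer.get_image("wrist");np.savez("pics/w7.npz",**r);cv2.imwrite("pics/w7.png",r["frame"][:,:,::-1])
plan([.4962,-.3228,.0125],.259)
E
python3 mc.py pics/w7.npz
```

```text
t 15.35 pos [ 0.5031 -0.3255  0.0474] q6 -0.96 open 0.0425 F [ 0.6 -0.7 -0. ] T [ 0.13 -0.   -0.06]
R [[0.26, 0.014, 0.965], [-0.965, -0.011, 0.26], [0.014, -1.0, 0.01]]
jaw 0.2633 tiltvec [ 0.0136 -0.0109 -0.9998]
turn [-0.0104  0.0042  0.014 ] shift cm [-0.486  3.472 -0.631] world d mm [ -6.9   2.7 -34.9]
bar z 0.03489341015912076 bench 0.0010643051005522625 plate 0.011111120674247882 ((495.9243469238281, -321.77911376953125), (11.829009056091309, 55.2867317199707), 14.479971885681152)
bar z 0.03489341015912076 bench 0.0010643051005522625 plate 0.011111120674247882 ((495.9243469238281, -321.77911376953125), (11.829009056091309, 55.2867317199707), 14.479971885681152)
plate ((495.24798583984375, -323.008544921875), (97.99212646484375, 107.05388641357422), 14.592079162597656)
0 -1 135 off -47.37495646541485 slope -0.012782611513990782
0 1 123 off 47.49226328939726 slope 0.02888999022788879
1 -1 119 off -54.231595740214026 slope 0.0024624429907039243
1 1 156 off 51.76974532744942 slope -0.007623658600161385
```

View pics/w7.png

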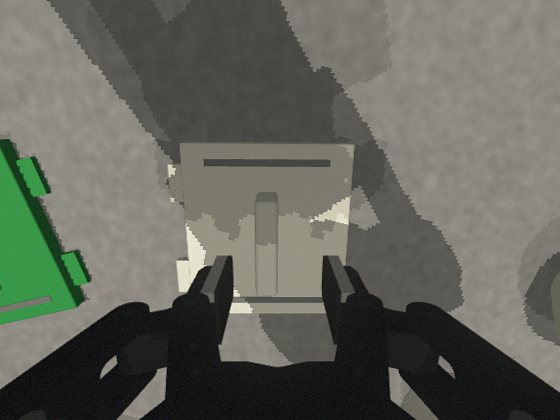

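Call:
servo_tool(commands=[-0.01, 0.005, 0.014, -0.5, 1.0, -0.65, 0.5, 0, 0, 0, 0, 1.0, 0, 0.5, 0, 0, 0, 0, 0.5, 0, 0.5, 0, 0, 0, 0, 0, 0, 0.5])

```text
t: 15.75
tool_pos: [0.4968, -0.3236, 0.0238]
tool_rot: [-1.32, 1.013, -1.021]
contact_force: [-0.0, 0.1, -0.0]
opening: 0.0426
```

Run:
```python
from h import *
plan([.4959,-.3226,.0125],.257)
```

```text
t 15.75 pos [ 0.4968 -0.3236  0.0238] q6 -0.96 open 0.0426 F [-0.   0.1 -0. ] T [0.03 0.01 0.  ]
R [[0.255, 0.003, 0.967], [-0.967, -0.003, 0.255], [0.003, -1.0, 0.003]]
jaw 0.2580 tiltvec [ 0.0035 -0.0026 -1.    ]
turn [-0.0027  0.001   0.0034] shift cm [-0.12   1.132 -0.068] world d mm [ -0.9   1.  -11.3]
```

Call:
servo_tool(commands=[-0.003, 0, 0.003, -0.1, 0.7, -0.1, 0.5, 0, 0, 0, 0, 0.4, 0, 0.5, 0, 0, 0, 0, 0, 0, 0.5])

```text
t: 16.05
tool_pos: [0.4955, -0.3229, 0.0118]
tool_rot: [-1.321, 1.018, -1.017]
contact_force: [-1.0, 1.1, -0.7]
opening: 0.0424
```

Run:
```python
from h import *
plan([.4959,-.3226,.0125],.257)
```

```text
t 16.05 pos [ 0.4955 -0.3229  0.0118] q6 -0.96 open 0.0424 F [-1.   1.1 -0.7] T [0.05 0.03 0.02]
R [[0.255, -0.001, 0.967], [-0.967, -0.0, 0.255], [0.0, -1.0, -0.001]]
jaw 0.2579 tiltvec [-6.e-04 -2.e-04 -1.e+00]
turn [0.0007 0.0009 0.    ] shift cm [-0.015 -0.073  0.047] world d mm [0.4 0.3 0.7]
```

Call:
servo_tool(commands=[0, 0, 0, 0, -0.1, 0, 0.5, 0, 0, 0, 0, 0, 0, 0, 0, 0, 0, 0, 0, 0, 0, 0, 0, 0, 0, 0, 0, 0, 0, 0, 0, 0, 0, 0, 0, 0, 0, 0, 0, 0, 0, 0], grip_force=60)

```text
t: 16.65
tool_pos: [0.4958, -0.3231, 0.0133]
tool_rot: [-1.321, 1.017, -1.018]
contact_force: [0.0, -0.3, -1.6]
opening: 0.011
```

Run:
```python
from h import *
plan([.4959,-.3226,.0125],.257)
```

```text
t 16.65 pos [ 0.4958 -0.3231  0.0133] q6 -0.96 open 0.0110 F [ 0.  -0.3 -1.6] T [-0.05 -0.04  0.02]
R [[0.255, 0.0, 0.967], [-0.967, -0.001, 0.255], [0.001, -1.0, -0.0]]
jaw 0.2579 tiltvec [ 0.e+00 -7.e-04 -1.e+00]
turn [0.0001 0.0009 0.0007] shift cm [-0.047  0.08   0.022] world d mm [ 0.1  0.5 -0.8]
```

Call:
servo_tool(commands=[0, 0, 0, 0, -1, 0, 0, 0, 0, 0, 0, -2, 0, 0, 0, 0, 0, 0, -4, 0, 0, 0, 0, 0, 0, -4, 0, 0, 0, 0, 0, 0, -4, 0, 0, 0, 0, 0, 0, -4, 0, 0, 0, 0, 0, 0, -4, 0, 0, 0, 0, 0, 0, -2, 0, 0, 0, 0, 0, 0, 0, 0, 0])

```text
t: 17.55
tool_pos: [0.4942, -0.3215, 0.2761]
tool_rot: [-1.321, 1.019, -1.016]
contact_force: [0.1, 0.3, -1.3]
opening: 0.0105
```

Run:
```python
from h import *
from station import viewer
r=viewer.get_image("wrist");np.savez("pics/w8.npz",**r);cv2.imwrite("pics/w8.png",r["frame"][:,:,::-1])
plan([.5265,.0555,.25],-.233)
```

```text
t 17.60 pos [ 0.4938 -0.3212  0.2744] q6 -0.96 open 0.0105 F [ 0.6 -0.6 -0.3] T [ 0.   -0.03 -0.  ]
R [[0.255, -0.003, 0.967], [-0.967, 0.002, 0.255], [-0.003, -1.0, -0.003]]
jaw 0.2580 tiltvec [-0.0033  0.0021 -1.    ]
turn [ 0.0033  0.491  -0.0022] shift cm [-35.58    2.514  12.775] world d mm [ 32.7 376.7 -24.4]
```

View pics/w8.png

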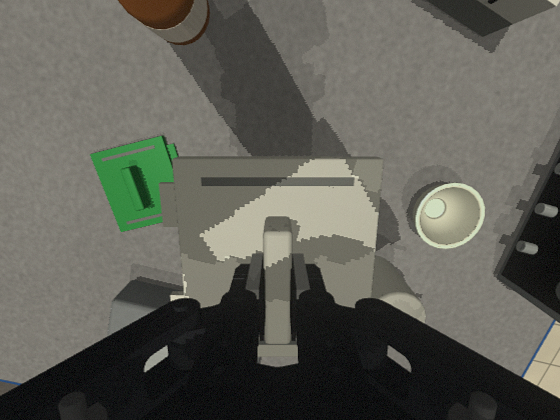

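Call:
servo_tool(commands=[0, 0, 0, -3.9, 0, 1.4, 0, 0, 0, 0, -3.9, 0, 1.4, 0, 0, 0, 0, -3.9, 0, 1.4, 0, 0, 0, 0, -3.9, 0, 1.4, 0, 0, 0, 0, -3.9, 0, 1.4, 0, 0, 0, 0, -3.9, 0, 1.4, 0, 0, 0, 0, -3.9, 0, 1.4, 0, 0, 0, 0, -3.9, 0, 1.4, 0, 0, 0, 0, -3.0, 0, 1.0, 0, 0, 0.12, 0, 0, 0, 0, 0, 0, 0.12, 0, 0, 0, 0, 0, 0, 0.12, 0, 0, 0, 0, 0, 0, 0.12, 0, 0, 0, 0, 0, 0, 0, 0, 0, 0, 0, 0])

```text
t: 19.0
tool_pos: [0.5105, 0.0583, 0.2401]
tool_rot: [-1.122, 1.43, -1.353]
contact_force: [-0.8, 0.4, -1.5]
opening: 0.0106
```

Run:
```python
from h import *
from station import viewer
r=viewer.get_image("wrist");np.savez("pics/w9.npz",**r);cv2.imwrite("pics/w9.png",r["frame"][:,:,::-1])
plan([.5265,.0555,.25],-.233)
```

```text
t 19.05 pos [0.5103 0.0582 0.2398] q6 0.20 open 0.0103 F [ 0.4  0.8 -1.3] T [-0.02 -0.08  0.01]
R [[-0.237, -0.055, 0.97], [-0.972, 0.013, -0.236], [0.0, -0.998, -0.056]]
jaw -0.2390 tiltvec [-0.0546  0.0131 -0.9984]
turn [ 0.0562 -0.006   0.    ] shift cm [-0.118 -1.107  1.577] world d mm [16.2 -2.7 10.2]
```

View pics/w9.png

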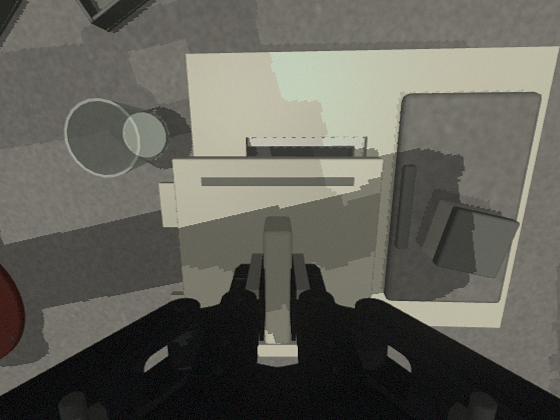

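```bash
cat > tgt.py <<'E'
from h import *
import sys
# args: tilt, tip x,z mm relative lip, dy mm
def tgt(th,xt,zt,dy=0,W=(.5265,.0555),pz=.11,yaw=-.233,h=.0133,oy=-.0005,ox=0):
    xs=-.05+xt/1000+(.057+ox)*np.cos(th)-(h-.002)*np.sin(th)
    zs=pz+zt/1000+(.057+ox)*np.sin(th)+(h-.002)*np.cos(th)
    ys=oy+dy/1000
    c,s=np.cos(yaw),np.sin(yaw)
    return [W[0]+c*xs-s*ys,W[1]+s*xs+c*ys,zs]
if __name__=="__main__":
    a=list(map(float,sys.argv[1:])); p=tgt(*a); print("target",np.round(p,4)); plan(p,-.233,a[0])
    # actual tip
    from station import monitor
    o=monitor.get_obs();R=Ro.from_rotvec(o["tool_rot"]).as_matrix()
    tip=o["tool_pos"]+R@np.array([-.0005,.0113,-.057])  # tool x=-cover y ; tool y=-cover z
    c,s=np.cos(.233),-np.sin(.233)
    d=tip-[.5265,.0555,.11]; print("tip in lip frame mm",1000*(c*d[0]+s*d[1])+50,1000*(-s*d[0]+c*d[1]),1000*d[2])
E
python3 tgt.py .17 4 30
```

```text
target [0.5344 0.0531 0.1608]
t 19.05 pos [0.5103 0.0582 0.2398] q6 0.20 open 0.0103 F [ 0.4  0.8 -1.3] T [-0.02 -0.08  0.01]
R [[-0.237, -0.055, 0.97], [-0.972, 0.013, -0.236], [0.0, -0.998, -0.056]]
jaw -0.2390 tiltvec [-0.0546  0.0131 -0.9984]
turn [ 0.2262 -0.006   0.0006] shift cm [-0.074  7.754  2.904] world d mm [ 24.1  -5.1 -79. ]
tip in lip frame mm -23.916326968816477 -0.2344542805274158 121.74848111531041
```

Call:
servo_tool(commands=[0.115, -0.006, 0, 0, 0, 2.0, 0, 0.115, 0, 0, 0, 0, 1.0, 0, 0, 0, 0, 0, 0, 0, 0])

```text
t: 19.35
tool_pos: [0.5388, 0.0506, 0.2348]
tool_rot: [-0.981, 1.228, -1.465]
contact_force: [-0.2, -0.2, -0.8]
opening: 0.0104
```

```bash
python3 tgt.py .17 4 30
```

```text
target [0.5344 0.0531 0.1608]
t 19.35 pos [0.5388 0.0506 0.2348] q6 0.21 open 0.0104 F [-0.2 -0.2 -0.8] T [0.02 0.14 0.02]
R [[-0.224, 0.168, 0.96], [-0.975, -0.041, -0.22], [0.003, -0.985, 0.173]]
jaw -0.2253 tiltvec [ 0.1681 -0.0413 -0.9849]
turn [-0.004   0.0076  0.0014] shift cm [-0.161  7.205 -1.756] world d mm [ -4.4   2.5 -74. ]
tip in lip frame mm 8.915440902041745 -1.8327013748907277 103.79168223606528
```

Call:
servo_tool(commands=[-0.004, 0.007, 0, -0.15, 2.4, -0.5, 0, 0, 0, 0, 0, 2.4, -0.6, 0, 0, 0, 0, 0, 2.2, -0.5, 0, 0, 0, 0, 0, 0, 0, 0])

```text
t: 19.75
tool_pos: [0.5334, 0.0528, 0.1599]
tool_rot: [-0.99, 1.24, -1.459]
contact_force: [-0.2, 0.4, -1.3]
opening: 0.0107
```

```bash
python3 tgt.py .17 4 20
python3 - <<'E'
from h import *
from station import viewer
for n in ["wrist","scene"]:
    r=viewer.get_image(n);np.savez(f"pics/{n}10.npz",**r);cv2.imwrite(f"pics/{n}10.png",r["frame"][:,:,::-1])
E
```

```text
target [0.5344 0.0531 0.1508]
t 19.75 pos [0.5334 0.0528 0.1599] q6 0.22 open 0.0107 F [-0.2  0.4 -1.3] T [0.01 0.14 0.05]
R [[-0.225, 0.155, 0.962], [-0.974, -0.038, -0.222], [0.003, -0.987, 0.159]]
jaw -0.2266 tiltvec [ 0.1545 -0.0385 -0.9872]
turn [0.0101 0.0064 0.0017] shift cm [-0.057  0.913 -0.049] world d mm [ 1.1  0.3 -9.1]
tip in lip frame mm 2.821446278608363 -0.9295560977292603 29.642043935661096
```

View pics/wrist10.png

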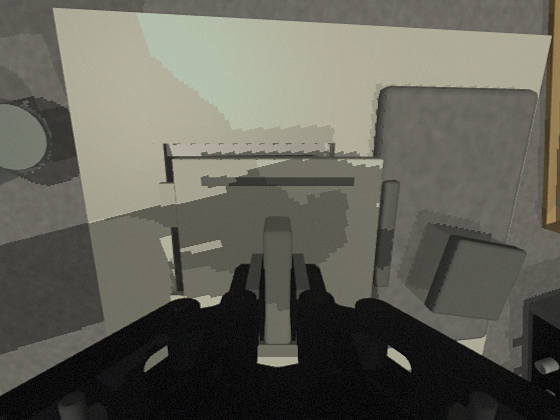

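View pics/scene10.png

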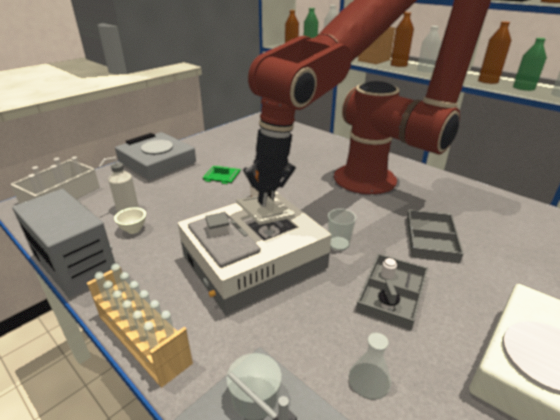

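Run:
```python
from h import *
r=dict(np.load("pics/wrist10.npz"));w=cloud(r)
c,s=np.cos(-.233),np.sin(-.233)
def sp(p):
    d=np.asarray(p)-[.5265,.0555,.11]; return np.round(1000*np.array([c*d[0]+s*d[1],-s*d[0]+c*d[1],d[2]]),1)
S=np.apply_along_axis(sp,2,w)
for col in [200,230,260,300]:
    print(col,[(v,*S[v,col]) for v in range(136,166,1) if v%2==0 or 140<v<160][:30] if col in(230,) else "")
    zz=S[:,col,2]
    v=np.arange(135,170)
    # cover edge: first row from bottom where on the cover
    m=[k for k in v if zz[k]>25]; n=[k for k in range(120,150) if abs(zz[k])<3]
    print(col,"cover first row",m[:1],S[m[0],col] if m else None,"panel last row",n[-1],S[n[-1],col], sp(ray(r,col,n[-1]+.5,.11)))
for row in [160,200,230,260]:
    zz=S[row]
    n=[k for k in range(120,200) if abs(zz[k]+.7)<3.5]
    print("row",row,"panel last col",n[-1],S[row,n[-1]],sp(ray(r,n[-1]+.5,row,.11)),"panel z",np.median(zz[100:150]))
bt=S[(S[...,2]>55)&(abs(S[...,0])<60)]
cv2.imwrite("pics/z10.png",cv2.resize(r["frame"][120:310,140:400,::-1],None,fx=3,fy=3,interpolation=cv2.INTER_CUBIC))
```

```text
200 
200 cover first row [np.int64(156)] [-27.   51.9  32.9] panel last row 142 [-28.9  56.4   0.6] [-29.  56.  -0.]
230 [(136, np.float64(-11.9), np.float64(59.7), np.float64(1.1)), (138, np.float64(-12.0), np.float64(58.5), np.float64(0.6)), (140, np.float64(-12.0), np.float64(57.4), np.float64(0.1)), (141, np.float64(-12.0), np.float64(56.9), np.float64(1.3)), (142, np.float64(-12.0), np.float64(56.3), np.float64(0.3)), (143, np.float64(-11.9), np.float64(55.1), np.float64(-8.7)), (144, np.float64(-11.9), np.float64(54.5), np.float64(-8.8)), (145, np.float64(-11.9), np.float64(53.9), np.float64(-9.3)), (146, np.float64(-12.0), np.float64(53.3), np.float64(-8.6)), (147, np.float64(-12.0), np.float64(52.8), np.float64(-7.5)), (148, np.float64(-12.0), np.float64(52.1), np.float64(-8.9)), (149, np.float64(-12.0), np.float64(51.6), np.float64(-8.3)), (150, np.float64(-12.1), np.float64(51.0), np.float64(-8.2)), (151, np.float64(-12.1), np.float64(50.3), np.float64(-8.8)), (152, np.float64(-12.1), np.float64(49.8), np.float64(-8.1)), (153, np.float64(-12.1), np.float64(49.1), np.float64
[... 377 characters left out ...]
)), (160, np.float64(-13.1), np.float64(51.2), np.float64(44.0)), (162, np.float64(-13.1), np.float64(50.3), np.float64(44.2)), (164, np.float64(-13.2), np.float64(49.4), np.float64(44.6))]
230 cover first row [np.int64(156)] [-12.9  52.1  36. ] panel last row 142 [-12.   56.3   0.3] [-12.  56.  -0.]
260 
260 cover first row [np.int64(156)] [ 1.1 52.2 38.3] panel last row 142 [ 5.3 56.2  0.8] [ 5.4 55.9 -0. ]
300 
300 cover first row [np.int64(156)] [19.9 52.3 41.2] panel last row 142 [29.1 56.2  1.2] [29.4 55.8 -0. ]Traceback (most recent call last):
  File "<stdin>", line 16, in <module>
ValueError: The truth value of an array with more than one element is ambiguous. Use a.any() or a.all()
```

Run:
```python
from h import *
r=dict(np.load("pics/wrist10.npz"));w=cloud(r)
c,s=np.cos(-.233),np.sin(-.233)
def sp(p):
    d=np.asarray(p)-[.5265,.0555,.11]; return np.round(1000*np.array([c*d[0]+s*d[1],-s*d[0]+c*d[1],d[2]]),1)
S=np.apply_along_axis(sp,2,w)
for row in [150,165,175,210,230,240,260]:
    zz=S[row][:,2]; n=[k for k in range(120,200) if abs(zz[k])<4 and np.all(abs(zz[120:k])<5)]
    print("row",row,"col",n[-1],sp(ray(r,n[-1]+.5,row,.11)),"next",[tuple(S[row,k]) for k in range(n[-1]+1,n[-1]+8,2)])
```

```text
row 150 col 136 [-63.7  52.1  -0. ] next [(np.float64(nan), np.float64(nan), np.float64(nan)), (np.float64(-62.1), np.float64(52.2), np.float64(1.1)), (np.float64(-61.1), np.float64(52.2), np.float64(0.7)), (np.float64(-59.8), np.float64(52.3), np.float64(2.0))]
row 165 col 165 [-48.9  43.6  -0. ] next [(np.float64(-52.9), np.float64(40.3), np.float64(-24.8)), (np.float64(-51.8), np.float64(40.2), np.float64(-25.6)), (np.float64(-50.8), np.float64(40.0), np.float64(-26.7)), (np.float64(-49.2), np.float64(40.3), np.float64(-24.9))]
row 175 col 166 [-48.9  37.8  -0. ] next [(np.float64(-53.1), np.float64(33.6), np.float64(-26.2)), (np.float64(-51.5), np.float64(33.9), np.float64(-24.3)), (np.float64(-50.3), np.float64(33.8), np.float64(-24.4)), (np.float64(-49.1), np.float64(33.8), np.float64(-24.5))]
row 210 col 123 [-74.6  17.9  -0. ] next [(np.float64(nan), np.float64(nan), np.float64(nan)), (np.float64(-72.7), np.float64(18.3), np.float64(1.6)), (np.float64(-71.6), np.float64(18.2), np.float64(1.6)), (np.float64(-70.8), np.float64(18.0), np.float64(0.8))]
row 230 col 152 [-59.8   4.9  -0. ] next [(np.float64(nan), np.float64(nan), np.float64(nan)), (np.float64(-58.1), np.float64(5.2), np.float64(1.2)), (np.float64(-56.9), np.float64(5.2), np.float64(1.2)), (np.float64(-55.9), np.float64(5.0), np.float64(0.8))]
row 240 col 121 [-77.9  -0.5  -0. ] next [(np.float64(nan), np.float64(nan), np.float64(nan)), (np.float64(-75.9), np.float64(0.1), np.float64(1.8)), (np.float64(-74.9), np.float64(-0.1), np.float64(1.5)), (np.float64(-74.2), np.float64(-0.6), np.float64(0.4))]
row 260 col 174 [-48.7 -15.4  -0. ] next [(np.float64(-52.5), np.float64(-26.0), np.float64(-24.1)), (np.float64(-51.5), np.float64(-26.8), np.float64(-25.7)), (np.float64(-49.9), np.float64(-26.2), np.float64(-24.3)), (np.float64(-38.5), np.float64(2.4), np.float64(41.0))]
```

```bash
python3 tgt.py .17 6 5 0.3
```

```text
target [0.5364 0.0529 0.1358]
t 19.85 pos [0.5361 0.0527 0.1641] q6 0.22 open 0.0105 F [ 0.1 -0.3 -0.9] T [ 0.01  0.09 -0.03]
R [[-0.226, 0.162, 0.961], [-0.974, -0.039, -0.222], [0.001, -0.986, 0.167]]
jaw -0.2273 tiltvec [ 0.1621 -0.0389 -0.986 ]
turn [0.0025 0.0056 0.0004] shift cm [-0.036  2.798 -0.441] world d mm [  0.4   0.2 -28.3]
tip in lip frame mm 5.628270284226986 -0.3526773027669131 33.462162618340464
```

Call:
servo_tool(commands=[0.002, 0.005, 0, -0.04, 1.4, -0.2, 0, 0, 0, 0, 0, 1.4, -0.2, 0, 0, 0, 0, 0, 0, 0, 0, 0, 0, 0, 0, 0, 0, 0])

```text
t: 20.25
tool_pos: [0.5397, 0.0527, 0.1379]
tool_rot: [-0.974, 1.233, -1.468]
contact_force: [0.6, -0.6, -0.4]
opening: 0.0105
```

```bash
python3 tgt.py .17 6 -8.5 0.3
```

```text
target [0.5364 0.0529 0.1223]
t 20.25 pos [0.5397 0.0527 0.1379] q6 0.22 open 0.0105 F [ 0.6 -0.6 -0.4] T [0.06 0.13 0.01]
R [[-0.23, 0.169, 0.958], [-0.973, -0.039, -0.227], [-0.001, -0.985, 0.174]]
jaw -0.2323 tiltvec [ 0.1693 -0.0393 -0.9848]
turn [-0.0047  0.0007 -0.0009] shift cm [ 0.049  1.481 -0.589] world d mm [ -3.2   0.3 -15.6]
tip in lip frame mm 9.323433934753957 0.7499887873512051 6.856918286027621
```

Call:
servo_tool(commands=[-0.004, 0, 0, 0.04, 0.8, -0.5, 0, 0, 0, 0, 0, 0.6, -0.1, 0, 0, 0, 0, 0, 0, 0, 0])

```text
t: 20.55
tool_pos: [0.5363, 0.0532, 0.1227]
tool_rot: [-0.976, 1.235, -1.466]
contact_force: [-0.3, -0.2, -1.0]
opening: 0.0111
```

```bash
python3 tgt.py .17 5 -8.5 0.3
```

```text
target [0.5355 0.0532 0.1223]
t 20.55 pos [0.5363 0.0532 0.1227] q6 0.22 open 0.0111 F [-0.3 -0.2 -1. ] T [0.   0.13 0.  ]
R [[-0.23, 0.166, 0.959], [-0.973, -0.038, -0.227], [-0.001, -0.985, 0.171]]
jaw -0.2321 tiltvec [ 0.1663 -0.0383 -0.9853]
turn [-0.0015  0.0009 -0.0011] shift cm [ 0.018  0.025 -0.086] world d mm [-0.8  0.  -0.4]
tip in lip frame mm 5.834748972045816 0.4413055815778357 -8.187606652611091
```

Call:
servo_tool(commands=[0, 0, 0, 0, -0.05, -0.4, 0, 0, 0, 0, 0, -0.05, -0.4, 0, 0, 0, 0, 0, -0.05, -0.3, 0, 0, 0, 0, 0, 0, 0, 0])

```text
t: 20.95
tool_pos: [0.5246, 0.056, 0.1226]
tool_rot: [-0.976, 1.235, -1.466]
contact_force: [-0.6, 0.2, -1.0]
opening: 0.0107
```

```bash
python3 tgt.py .17 -6 -8.5 0.3;python3 - <<'E'
from h import *
from station import viewer
for n in ["wrist"]:
    r=viewer.get_image(n);np.savez(f"pics/{n}11.npz",**r);cv2.imwrite(f"pics/{n}11.png",r["frame"][:,:,::-1])
E
```

```text
target [0.5248 0.0557 0.1223]
t 20.95 pos [0.5246 0.056  0.1226] q6 0.23 open 0.0107 F [-0.6  0.2 -1. ] T [ 0.04  0.11 -0.  ]
R [[-0.23, 0.167, 0.959], [-0.973, -0.038, -0.227], [-0.001, -0.985, 0.171]]
jaw -0.2321 tiltvec [ 0.1668 -0.0382 -0.9853]
turn [-0.0019  0.0009 -0.0014] shift cm [0.026 0.031 0.014] world d mm [ 0.1 -0.3 -0.3]
tip in lip frame mm -6.146438120489634 0.5182472172771836 -8.322597244451572
```

View pics/wrist11.png

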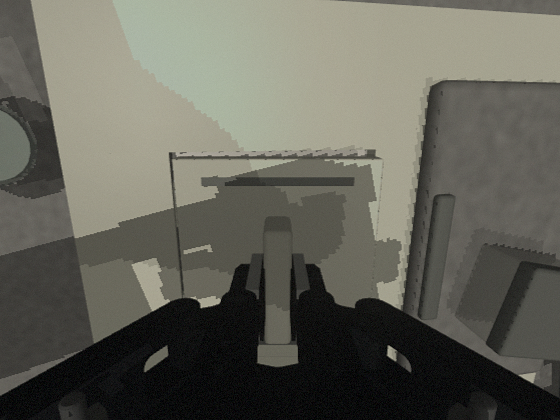

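```bash
python3 tgt.py .08 -6.3 -8.2 0.2 | tail -2
```

```text
turn [-0.0921  0.001  -0.0013] shift cm [0.035 0.519 0.045] world d mm [ 1.2 -0.6 -5. ]
tip in lip frame mm -5.943158922204923 0.5108863670526802 -8.239226056087082
```

Call:
servo_tool(commands=[-0.045, 0, 0, 0.02, 0.26, 0.02, 0, -0.045, 0, 0, 0.01, 0.26, 0, 0, 0, 0, 0, 0, 0, 0, 0])

```text
t: 21.3
tool_pos: [0.526, 0.0556, 0.1184]
tool_rot: [-1.036, 1.311, -1.42]
contact_force: [-0.5, -0.1, -1.1]
opening: 0.0103
```

```bash
python3 tgt.py .03 -6.6 -8 0.2
```

```text
target [0.5265 0.0552 0.115 ]
t 21.30 pos [0.526  0.0556 0.1184] q6 0.21 open 0.0103 F [-0.5 -0.1 -1.1] T [-0.03  0.04 -0.06]
R [[-0.229, 0.08, 0.97], [-0.973, -0.017, -0.229], [-0.002, -0.997, 0.081]]
jaw -0.2315 tiltvec [ 0.0796 -0.0171 -0.9967]
turn [-0.0515  0.0015 -0.0017] shift cm [0.03  0.343 0.026] world d mm [ 0.5 -0.4 -3.4]
tip in lip frame mm -6.394782417575186 0.4268636383488473 -7.499395369311129
```

Call:
servo_tool(commands=[-0.03, 0.001, 0, 0.02, 0.18, 0.02, 0, -0.02, 0, 0, 0.01, 0.16, 0, 0, 0, 0, 0, 0, 0, 0, 0])

```text
t: 21.6
tool_pos: [0.5266, 0.0552, 0.1151]
tool_rot: [-1.069, 1.354, -1.393]
contact_force: [-0.2, 0.3, -1.0]
opening: 0.0103
```

```bash
python3 tgt.py .0 -7 -8 0.1
```

```text
target [0.5264 0.0551 0.1133]
t 21.60 pos [0.5266 0.0552 0.1151] q6 0.20 open 0.0103 F [-0.2  0.3 -1. ] T [ 0.03  0.02 -0.03]
R [[-0.23, 0.029, 0.973], [-0.973, -0.005, -0.23], [-0.002, -1.0, 0.03]]
jaw -0.2324 tiltvec [ 0.0293 -0.0052 -0.9996]
turn [-0.0297  0.0006 -0.0017] shift cm [ 0.015  0.181 -0.017] world d mm [-0.1 -0.1 -1.8]
tip in lip frame mm -6.521971514487191 0.2299758847875491 -7.873203706408219
```

No contact so far, and the plate's rear edge is inside the mouth. Final lowering.

Call:
servo_tool(commands=[-0.03, 0, 0, 0.01, 0.18, -0.02, 0, 0, 0, 0, 0, 0.05, 0, 0, 0, 0, 0, 0, 0, 0, 0])

```text
t: 21.9
tool_pos: [0.5267, 0.0551, 0.1132]
tool_rot: [-1.09, 1.38, -1.376]
contact_force: [-1.2, -0.6, -0.5]
opening: 0.0109
```

```bash
python3 tgt.py .0 -7 -8 0.1;python3 - <<'E'
from h import *
from station import viewer
for n in ["wrist"]:
    r=viewer.get_image(n);np.savez(f"pics/{n}12.npz",**r);cv2.imwrite(f"pics/{n}12.png",r["frame"][:,:,::-1])
E
```

```text
target [0.5264 0.0551 0.1133]
t 21.90 pos [0.5267 0.0551 0.1132] q6 0.19 open 0.0109 F [-1.2 -0.6 -0.5] T [0.02 0.08 0.03]
R [[-0.23, -0.001, 0.973], [-0.973, 0.002, -0.23], [-0.002, -1.0, -0.002]]
jaw -0.2324 tiltvec [-0.0014  0.002  -1.    ]
turn [ 0.0019  0.0006 -0.0016] shift cm [ 0.007 -0.007 -0.026] world d mm [-0.3 -0.   0.1]
tip in lip frame mm -6.757093084854226 0.14902616794769397 -7.967335964968014
```

View pics/wrist12.png

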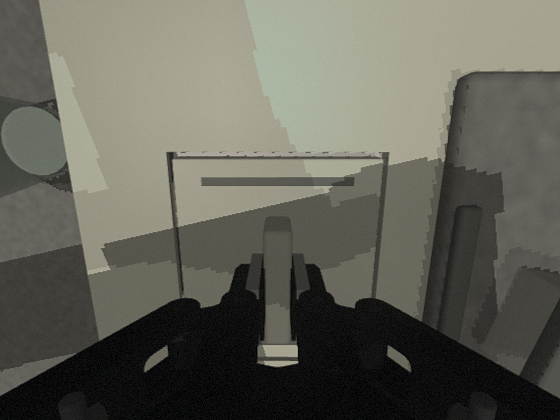

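Call:
servo_tool(commands=[0, 0, 0, 0, 0.1, 0, 0, 0, 0, 0, 0, 0.1, 0, 0, 0, 0, 0, 0, 0.1, 0, 0])

```text
t: 22.25
tool_pos: [0.5268, 0.0551, 0.1131]
tool_rot: [-1.091, 1.38, -1.376]
contact_force: [-2.5, -0.9, 5.9]
opening: 0.0108
```

```bash
python3 tgt.py .0 -7 -8 0.1
```

```text
target [0.5264 0.0551 0.1133]
t 22.25 pos [0.5268 0.0551 0.1131] q6 0.19 open 0.0108 F [-2.5 -0.9  5.9] T [-0.15  0.46 -0.03]
R [[-0.23, -0.001, 0.973], [-0.973, 0.001, -0.23], [-0.001, -1.0, -0.002]]
jaw -0.2319 tiltvec [-0.0012  0.0014 -1.    ]
turn [ 0.0015  0.0011 -0.0011] shift cm [ 0.012 -0.016 -0.038] world d mm [-0.4 -0.   0.2]
tip in lip frame mm -6.642795762675142 0.1704903081808009 -8.06972377476775
```

Firm contact at the nominal seat height. Release, raise.

Call:
servo_tool(commands=[0, 0, 0, 0, 0, 0, 0.35, 0, 0, 0, 0, 0, 0, 0.35, 0, 0, 0, 0, 0, 0, 0.35, 0, 0, 0, 0, 0, 0, 0.35, 0, 0, 0, 0, -1.0, 0, 0.35, 0, 0, 0, 0, -2.0, 0, 0.35, 0, 0, 0, 0, -4.0, 0, 0.35, 0, 0, 0, 0, -4.0, 0, 0.35, 0, 0, 0, 0, -4.0, 0, 0.35, 0, 0, 0, 0, 0, 0, 0.35, 0, 0, 0, 0, 0, 0, 0.35])

```text
t: 23.35
tool_pos: [0.5259, 0.0551, 0.271]
tool_rot: [-1.09, 1.38, -1.376]
contact_force: [-0.2, -0.5, -0.1]
opening: 0.0298
```

Run:
```python
from h import *
from station import viewer
for n in ["wrist","top","scene"]:
    r=viewer.get_image(n);np.savez(f"pics/{n}13.npz",**r);cv2.imwrite(f"pics/{n}13.png",r["frame"][:,:,::-1])
r=dict(np.load("pics/wrist13.npz"));w=cloud(r)
c,s=np.cos(-.233),np.sin(-.233)
d=w-[.5265,.0555,.11]; X=1000*(c*d[...,0]+s*d[...,1]);Y=1000*(-s*d[...,0]+c*d[...,1]);Z=1000*d[...,2]
pl=(abs(X)<44)&(abs(X)>12)&(Y<45)&(Y>-30)&(abs(Z)<8)
A=np.c_[X[pl],Y[pl],np.ones(pl.sum())];f=np.linalg.lstsq(A,Z[pl],rcond=None)[0];print("plate plane",f,pl.sum())
pa=(abs(Y)<90)&(Y>62)&(abs(X)<60)&(abs(Z)<8);A=np.c_[X[pa],Y[pa],np.ones(pa.sum())];print("panel",np.linalg.lstsq(A,Z[pa],rcond=None)[0])
b=(abs(X)<20)&(abs(Y)<32)&(Z>17)&(Z<30); v,u=np.nonzero(b)
P=np.array([ray(r,i,j,.134)[:2] for i,j in zip(u,v)])-[.5265,.0555]
q=np.c_[c*P[:,0]+s*P[:,1],-s*P[:,0]+c*P[:,1]].astype(np.float32)*1000;print("bar",cv2.minAreaRect(q))
# cap in tray
t=dict(np.load("pics/top13.npz"));w=cloud(t);z=w[...,2]
b=(np.hypot(w[...,0]-.466,w[...,1]-.361)<.04)&(z>.045);print("cap bar",np.median(w[b],0),b.sum())
```

```text
plate plane [-4.29391161e-04 -3.48555298e-05  1.11032768e+00] 5120
panel [-7.93889052e-05  5.08653398e-04  9.49681132e-01]
bar ((0.960869312286377, -0.09506607055664062), (11.447192192077637, 53.6759033203125), 0.4420984983444214)
cap bar [0.46807032 0.36006629 0.05842233] 58
```

View pics/wrist13.png

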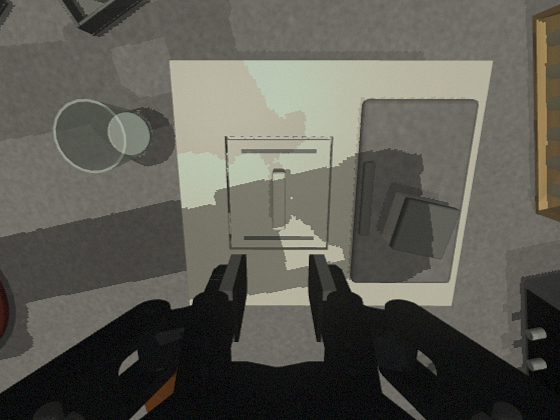

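View pics/top13.png

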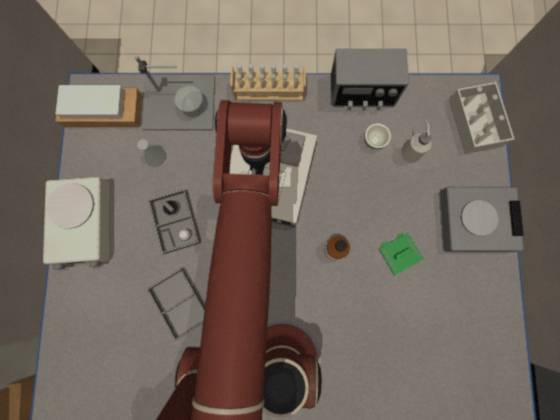

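The cover is flush with its gaps even (its plate spans about 226–332 x 137–249 px in the wrist view). The cap stands in the tray's empty compartment (170,208 in the top view). I'm handing in.

Run:
```python
from station import ticket
print(ticket.finish_job())
```

```text
the job is handed in; nothing more can be done
None
```

The transport lock is released and the well is closed. I handed the job in at about 23.5 s and it reported no verdict.

- **Cap:** I pushed it 6–9 mm down (9.1 mm, at the limit, before the turn), twisted it 60.6° anticlockwise and lifted it out. It now stands released, about 3 mm or less from the centre of the farther tray's empty compartment.
- **Cover:** I hooked the tabs about 6 mm under the lip at a 0.17 rad tilt, swung it down and released it.
- **Last checks:** In the final wrist view the cover is level with the panel to about 0.2 mm. Its tilt is about 0.0004 rad and its turn about 0.008 rad. It sits 1 mm off in x and 0.1 mm off in y, all within limits. The gripper is clear, with no contact force.
- **Bystanders:** They looked undisturbed in the last views; I did not measure their positions again.
- **Disagreements:** One view put the front lip about 1 mm farther back than the first measurement did, which did not affect the fit. While pushing the cap down, the arm drifted about 2 mm sideways along the finger bar, without consequence.

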